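# Unload the ratchet cramp

## Robot

A 7-joint arm with a two-finger parallel gripper is mounted at the origin on the work surface; the furniture and walls round the work are solid. World frame = base frame: x ahead of the robot, y to its left, z up, the work surface at z = 0. Lengths are in m, angles in rad, forces in N, time in s.
With the tool pointing down it reaches from about 0.425 to 0.875 m from the base axis. Payload 4.7 kg.
Tool frame: the origin (TCP) lies midway between the tips of the shut fingers; the grasp point (between the pads) lies 19 mm behind it; z points along the fingers, y is the direction in which the jaws open and shut (so a half turn about z gives the same grasp; the last joint's range is limited). The gripper opens to 87 mm and grips with 3 to 60 N. Pads are 19 mm wide; open, the fingers measure 117 mm over their backs; the gripper's body (75 mm by 190 mm) begins 51 mm behind the grasp point.
Start: joints at [-1.179, 0.321, -0.07, 1.45, 0.023, 1.371, -0.057], TCP at [0.24, 0.604, 0.196] pointing down, gripper open.
Joint ranges: [-2.86, 2.86], [-0.3, 2.09], [-1.38, 1.24], [0.06, 2.45], [-1.56, 4.7], [0.09, 2.05], [-2.69, 2.69]. Speed limits (rad/s): [2.57, 2.57, 3.14, 3.14, 3.14, 3.14, 3.14].

## Interface

Orientations are given as a rotation vector (axis times angle).
In Python, from bench import * gives the robot as it stands.
- The arm moves only by the tool move_arm, never from a script. Its arguments are lists of equal length, an entry for each row: "jaw": the closure in counts, from 0 (fully open) to 255 (shut); "slide": the shift along the tool's x, y, z in cm, a list of three; "dr": the turn, a rotation vector about the tool's x, y, z in degrees, a list of three. A call has 1 to 5 rows; each row shifts and turns the commanded pose from where the row before left it, along the tool's axes as they then stand; what a row does not reach is not made up. A row lasts 1/10 s, in which the tool goes at most 50 mm and 8.59 degrees, less where a joint would pass 70% of its speed; a pose out of reach is approached as far as the arm can. A call with a gripper value outside its range is refused whole. The fingers move at their own pace and stop on an object; "force" is the grip in N (left out, the last holds). Time passes only in rows, so rows that do not move let the fingers close. It gives the time, the measured TCP pose, the force and the opening at its end, in the units of the state.
- get_state(): the state, without advancing time (a new reading comes with each control period).
- get_image(name): name is "scene" or "top" or "wrist"; returns (picture, depth): 400x640x3 uint8, red, green, blue; 400x640 float32, m along the optical axis (not along the pixel's ray), 0 where there is no reading.
- camera_params(name): a dict with "K" (3x3 intrinsics, pixels), "extrinsics" (4x4, takes a point from camera to world coordinates); the wrist camera has in their place "tool_from_camera" (4x4, takes a point from camera to tool coordinates, whose origin is the TCP and whose axes are the flange's). Camera axes: x right, y up, looking along -z (the intrinsics and any distortion apply to the point x, -y, -z); pixel columns grow to the right and rows downward; lengths in m; the calibration is good to about 2 mm. A picture is of the moment at which its call begins: read the wrist's pose just before it. camera_params takes no time and is no camera call.
- close_job(): hands the job in, once; it reports no verdict.
Trained networks look in the newest picture that a camera, given by its name, has taken for a name from the list of things; names that differ only in an ending like _2 or _b are one class to them, and where a whole thing is asked for, a point or a joint stands for the part that bears it (a point fixed in the world has none). Each returns a list of dicts, best first, with "score" (0 to 1); they miss things now and then, are a little off and sometimes report something else, mostly with a low value. They report only what shows in the picture. A call takes as long as a camera call.
- regions_of(camera, query): "mask" (400x640 bool, what is visible of it) and "xy" ([column, row] in pixels, amid what is visible of it).
The state is a dict: "time": time; "joint_positions": joint angles; "qd": joint speeds; "joint_torque": joint torques, N m; "position": TCP position; "tool_rot": TCP orientation; "ft_force": force on the tool from outside, world axes, zero at the start; "torque": the same for the moment, N m; "grip_width": opening from 0.0 (shut) to 1.0 (fully open).
Only numpy, scipy, OpenCV 4.12 (cv2) and the standard library are available. Lean on these libraries where they do the work, as an engineer would, in place of code of your own. Each camera call takes 0.05 s, during which the arm holds its last target.

## Task

The glued bar in the ratchet cramp has set. Throw the pawl over so that it stays clear of the teeth, draw the toothed bar right back by its upright grip, set the two packing blocks aside on the scrap board, and lay the glued bar into the empty slot of the drying rack beside the earlier bar, which stays as it is. Then stand each packing block upright in the open cramp where it stood before, leaving the gap between them ready for the next bar.

Things in the scene. Friction and masses are not known exactly. Their poses are not given: they have to be found in the camera images.
- cramp: Ratchet cramp fixed to the bench. Origin on the bench under the clamped bar's middle; +y: the way the toothed bar draws back; x along the clamped pieces. Bed 110 mm wide, top 18 mm up. Fixed jaw y -76..-45 mm, 48 mm high, its face bevelled at the top. Moving jaw 110 mm wide, y +45..+69 mm when closed, 69 mm high. Pawl guide y +119..+157 mm, 80 mm high (all heights above the bench).
- rack_bar (a joint): Travel of the toothed bar with the moving jaw, m: 0 closed, 0.05 right back (cramp +y). Slides stiffly (4 N), stays where left; blocked after 1 mm while the pawl is down (below 0.25). Its upright grip, a dark turned post, is 24 mm thick from 78 to 104 mm above the bench (top 112 mm); axis at cramp x = 0, y = 205 mm + travel.
- pawl (a joint): Pawl hinge, rad, about the cramp's x axis at y = +143 mm, 72 mm above the bench. 0: nose down in the teeth, stem leaning 28 deg towards the jaws (-y). 1.1: thrown over, stem leaning 35 deg to +y. Moves lightly; past the upright (0.49) it falls over and stays there by its own weight.
- pawl_knob (a point): Centre of the black ball knob, 18 mm across, on top of the pawl's 7 mm stem, 42 mm from the hinge; 109 mm above the bench when down, 106 mm when thrown over. Push it towards the cramp's +y (or pinch it) to throw the pawl over.
- long_caul: Long packing block, plain wood, 160 x 28 x 72 mm (x, y, z), standing on its 160 x 28 mm edge on the cramp's bed on one side of the glued bar (which side varies), touching it. Origin: centre of the underside; x along its length, z up.
- short_caul: Short packing block: dark wooden block 116 x 28 mm (x, y), 72 mm high, with stepped shoulders: above 40 mm it is only 66 mm long. It stands on the other side of the glued bar. Origin: centre of the underside; x along its length, z up.
- glued_bar: Square wooden bar, 31 x 165 x 31 mm (x, y, z), lying on the cramp's bed between the two packing blocks, which touch it and are 41 mm higher. Origin: centre of the underside; y along its length, z up.
- earlier_bar: An equal square bar, 31 x 165 x 31 mm, already lying in the other slot of the drying rack. Not to be moved. Origin: centre of the underside; y along its length.
- drying_rack: Rack fixed on the bench: board 124 x 150 x 12 mm (x, y, z), two notched bearers 20 mm wide at x = -42 and +42 mm. Two slots along x, 47 mm wide, floor 26 mm and upstands' tops 42 mm above the bench: the empty one centred on y = +33 mm, the one holding the earlier bar on y = -33 mm. Origin: centre of the underside, z up.
- scrap_board: Square wooden board lying fixed on the bench, 202 x 200 x 26 mm (x, y, z): the side area for the packing blocks. Origin: centre of the underside; its top is 26 mm above it.

How it is judged:
On the way, in this order (a step that is already met when the one before it is completed fails the run):
1. the pawl is thrown over while the toothed bar is still closed (value of joint pawl above 0.8 rad and value of joint rack_bar below 0.01 m), for 0.2 s.
2. the toothed bar is drawn back, the packing blocks and the glued bar still in the cramp (value of joint rack_bar above 0.04 m and distance of each of long_caul, short_caul, glued_bar from where it was at the start of the episode below 0.02 m), for 0.2 s.
3. both packing blocks rest released on the scrap board (x of long_caul in the frame of scrap_board between -0.1 and 0.1 m and y of long_caul in the frame of scrap_board between -0.1 and 0.1 m and z of long_caul in the frame of scrap_board between 0.02 and 0.065 m and x of short_caul in the frame of scrap_board between -0.1 and 0.1 m and y of short_caul in the frame of scrap_board between -0.1 and 0.1 m and z of short_caul in the frame of scrap_board between 0.02 and 0.065 m and linear speed of each of long_caul, short_caul below 0.03 m/s and contact force between the fingers and long_caul below 0.1 N and contact force between the fingers and short_caul below 0.1 N), for 0.2 s.
4. the glued bar lies released in the empty slot of the drying rack (x of glued_bar in the frame of drying_rack between -0.02 and 0.02 m and y of glued_bar in the frame of drying_rack between 0.021 and 0.045 m and z of glued_bar in the frame of drying_rack below 0.031 m and angle between the y axis of glued_bar and the x axis of drying_rack, either way round below 0.15 rad and linear speed of glued_bar below 0.03 m/s and contact force between the fingers and glued_bar below 0.1 N), for 0.2 s.
At the end, for the whole second after the job is handed in: Pawl over (>0.8 rad), toothed bar back (>38 mm); each packing block upright, at rest, within 15 mm of its start and 0.12 rad of square; glued bar at rest on the floor of the empty slot within 12 mm across, 20 mm along, 0.15 rad; earlier bar within 15 mm of its start (value of joint pawl above 0.8 rad and value of joint rack_bar above 0.038 m and distance of each of long_caul, short_caul, earlier_bar from where it was at the start of the episode below 0.015 m and angle between the x axis of each of long_caul, short_caul and the x axis of cramp, either way round below 0.12 rad and angle between each of long_caul, short_caul's own z axis and vertical below 0.08 rad and linear speed of each of long_caul, short_caul, glued_bar below 0.02 m/s and x of glued_bar in the frame of drying_rack between -0.02 and 0.02 m and y of glued_bar in the frame of drying_rack between 0.021 and 0.045 m and z of glued_bar in the frame of drying_rack below 0.031 m and angle between the y axis of glued_bar and the x axis of drying_rack, either way round below 0.15 rad); the robot touches nothing.
It fails at once if the earlier bar is pushed or lifted out of its place (distance of earlier_bar from where it was at the start of the episode above 0.02 m).
It also fails if it takes over 139 s, if anything falls off the work surface, if the arm or the gripper's body presses on something with over 40 N, if the wrist force passes 120 N, or if a joint passes its speed limit or range.

## Working session

There is one attempt and no reset: what is moved stays moved. The work goes in short steps, Python scripts to look and compute and a tool call to move; the robot and the scene stay as the last step left them, time stands still between calls to the robot, and variables do not carry over. Pictures are saved under pics/ and viewed, and the job is handed in when it is done.

Besides the shell and the picture viewer there is one more tool, called after "Call:" as name(argument=value, ...), one argument or row to a line, values as JSON. move_arm: Moves the arm, as the interface text tells. Its arguments: {"type":"object","properties":{"jaw":{"type":"array","items":{"type":"number"}},"slide":{"type":"array","items":{"type":"array","items":{"type":"number"}}},"dr":{"type":"array","items":{"type":"array","items":{"type":"number"}}},"force":{"type":"number"}},"required":["jaw","slide","dr"]}

```bash
ls; mkdir -p pics; cat > h.py <<'E'
import numpy as np, cv2
from bench import *
from scipy.spatial.transform import Rotation as R
def snap(n,f):
    s=get_state(); im,d=get_image(n); cv2.imwrite('pics/'+f+'.png',im[:,:,::-1]); np.savez('pics/'+f+'.npz',d=d,p=s['position'],r=s['tool_rot']); return im,d,s
def ext(n,s=None):
    c=camera_params(n)
    if 'extrinsics' in c: return np.array(c['K']),np.array(c['extrinsics'])
    T=np.eye(4);T[:3,:3]=R.from_rotvec(s['tool_rot']).as_matrix();T[:3,3]=s['position']
    return np.array(c['K']),T@np.array(c['tool_from_camera'])
def cloud(n,d,s=None):
    K,E=ext(n,s);v,u=np.mgrid[:400,:640]
    x=(u-K[0,2])/K[0,0]*d;y=(v-K[1,2])/K[1,1]*d
    P=np.stack([x,-y,-d],-1)@E[:3,:3].T+E[:3,3];P[d==0]=np.nan
    return P
E
python3 - <<'E'
from h import *
s=get_state();print(s)
for n in ['scene','top']:
    im,d,s=snap(n,n+'0');print({k:np.array(v).round(3) if not isinstance(v,str) else v for k,v in camera_params(n).items()})
print(camera_params('wrist'))
E
```

```text
pics
{'time': 0.0, 'joint_positions': array([-1.17889947,  0.3218245 , -0.07005574,  1.45167269,  0.02260778,
        1.37080925, -0.05691101]), 'qd': array([ 8.16447462e-04, -9.99998726e-04,  3.32855926e-03, -1.32931422e-03,
       -4.53134542e-05, -3.92839242e-04, -7.32544081e-04]), 'joint_torque': array([ 2.70492337e-04, -4.91297328e+01, -4.03658794e-01, -3.12519264e+01,
       -6.37376332e-02,  4.42310655e-02,  1.81386049e-04]), 'position': array([0.2396126 , 0.60356904, 0.19526154]), 'tool_rot': array([-5.89882154e-01, -3.08546262e+00,  3.00227049e-03]), 'ft_force': array([-0.71180067,  0.03658481, -0.02941737]), 'torque': array([-0.01835955,  0.03904066, -0.02885023]), 'grip_width': 0.9974413373122902}
{'K': array([[429.907,   0.   , 317.843],
       [  0.   , 429.907, 201.644],
       [  0.   ,   0.   ,   1.   ]]), 'extrinsics': array([[ 0.504,  0.657, -0.561, -0.071],
       [-0.863,  0.371, -0.342, -0.35 ],
       [-0.016,  0.657,  0.754,  0.88 ],
       [ 0.   ,  0.   ,  0.   ,  1.   ]])}
{'K': array([[501.97 ,   0.   , 315.006],
       [  0.   , 501.97 , 191.938],
       [  0.   ,   0.   ,   1.   ]]), 'extrinsics': array([[ 0.012,  0.996, -0.083,  0.388],
       [-1.   ,  0.013,  0.011,  0.003],
       [ 0.012,  0.083,  0.997,  1.556],
       [ 0.   ,  0.   ,  0.   ,  1.   ]])}
{'K': array([[303.1467984 ,   0.        , 317.97878153],
       [  0.        , 303.1467984 , 197.04878417],
       [  0.        ,   0.        ,   1.        ]]), 'tool_from_camera': array([[ 7.19700336e-04,  9.66753731e-01,  2.55708241e-01,
         7.03496089e-02],
       [ 9.99999532e-01, -5.30372917e-04, -8.09359923e-04,
        -4.33815020e-04],
       [-6.46831000e-04,  2.55708704e-01, -9.66753661e-01,
        -1.88419920e-01],
       [ 0.00000000e+00,  0.00000000e+00,  0.00000000e+00,
         1.00000000e+00]])}
```

View pics/scene0.png

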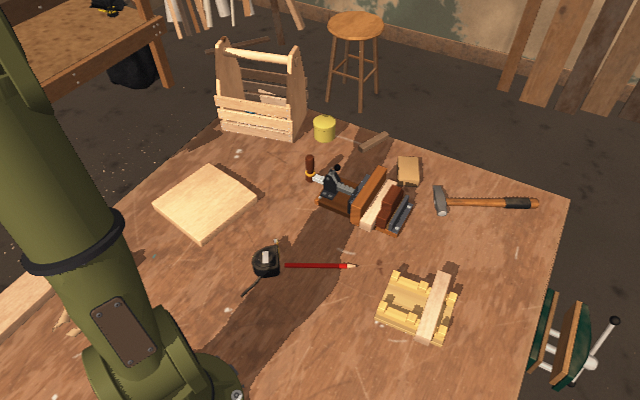

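View pics/top0.png

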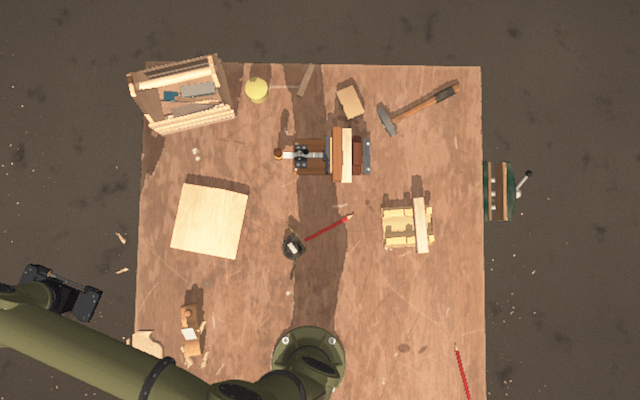

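The top view shows the cramp at (330,155), its +y pointing left. The rack is at (408,228), with its empty slot on the left, the scrap board at (210,220) and the pawl near (310,155). Next I'll measure these.

```bash
python3 - <<'E'
from h import *
im=cv2.imread('pics/top0.png');d=np.load('pics/top0.npz')['d']
cv2.imwrite('pics/tc.png',cv2.resize(im[110:270,250:450],None,fx=4,fy=4*0.9,interpolation=cv2.INTER_CUBIC)[:600])
P=cloud('top',d)
for q in ['glued_bar','long_caul','short_caul','pawl_knob','rack_bar','drying_rack','scrap_board','earlier_bar','cramp']:
    r=regions_of('top',q)
    for o in r[:2]:
        m=o['mask']; p=P[m]; p=p[~np.isnan(p[:,0])]
        print(q,round(o['score'],2),np.round(o['xy']),m.sum(),np.nanmedian(p,0).round(3),np.percentile(p,[3,97],axis=0).round(3).tolist())
        if o['score']>.5:
            zt=np.percentile(p[:,2],90); t=p[abs(p[:,2]-zt)<.012][:,:2].astype(np.float32)
            print('   rect z',zt.round(3),[np.round(x,3) for x in cv2.minAreaRect(t)])
E
```

```text
glued_bar 0.76 [351. 158.] 515 [ 0.628 -0.11   0.049] [[0.548, -0.123, 0.042], [0.705, -0.095, 0.055]]
   rect z 0.054 [array([ 0.629, -0.109]), array([0.163, 0.028]), np.float64(0.354)]
long_caul 0.9 [337. 152.] 487 [ 0.62  -0.078  0.09 ] [[0.55, -0.09, 0.082], [0.698, -0.066, 0.095]]
   rect z 0.093 [array([ 0.627, -0.079]), array([0.156, 0.027]), np.float64(0.663)]
long_caul 0.2 [302. 152.] 43 [0.627 0.022 0.111] [[0.621, 0.011, 0.066], [0.633, 0.037, 0.118]]
short_caul 0.84 [356. 155.] 409 [ 0.624 -0.137  0.085] [[0.573, -0.152, 0.049], [0.682, -0.125, 0.095]]
   rect z 0.092 [array([ 0.629, -0.138]), array([0.064, 0.027]), np.float64(0.085)]
pawl_knob 0.42 [303. 152.] 55 [0.626 0.023 0.094] [[0.621, 0.011, 0.057], [0.633, 0.038, 0.118]]
rack_bar 0.77 [323. 155.] 534 [ 0.626 -0.034  0.062] [[0.578, -0.061, 0.029], [0.673, 0.102, 0.111]]
   rect z 0.101 [array([0.628, 0.058]), array([0.02 , 0.099]), np.float64(3.628)]
drying_rack 0.64 [400. 228.] 1507 [ 0.415 -0.28   0.014] [[0.357, -0.37, 0.005], [0.474, -0.225, 0.045]]
   rect z 0.04 [array([ 0.417, -0.299]), array([0.104, 0.146
[... 160 characters left out ...]
-0.138]), array([0.027, 0.064]), np.float64(89.661)]
scrap_board 0.78 [210. 220.] 4342 [0.426 0.303 0.026] [[0.33, 0.207, 0.019], [0.521, 0.399, 0.033]]
   rect z 0.03 [array([0.427, 0.305]), array([0.202, 0.201]), np.float64(79.523)]
earlier_bar 0.62 [421. 223.] 661 [ 0.418 -0.329  0.056] [[0.344, -0.349, 0.034], [0.496, -0.312, 0.062]]
   rect z 0.061 [array([ 0.42 , -0.331]), array([0.164, 0.032]), np.float64(4.915)]
earlier_bar 0.28 [304. 153.] 70 [0.626 0.023 0.081] [[0.62, 0.008, 0.05], [0.634, 0.041, 0.117]]
cramp 0.93 [317. 153.] 1822 [ 0.623 -0.014  0.024] [[0.575, -0.18, 0.012], [0.679, 0.092, 0.109]]
   rect z 0.071 [array([0.628, 0.019]), array([0.107, 0.161]), np.float64(0.568)]
```

View pics/tc.png

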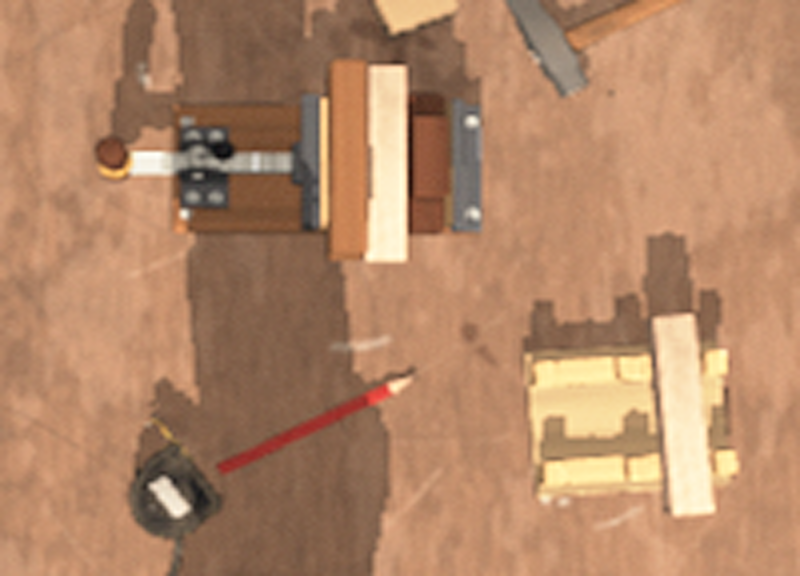

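Positions agree with the sizes given: the cramp origin is about (0.628,-0.109) with about 0.5° yaw. The empty slot is about (0.414,-0.265) at 5°, and the scrap board is about (0.427,0.305). Now a helper that works out the slides.

```bash
cat > plan.py <<'E'
# usage: plan.py x y z bearing_deg_of_tool_x [nrows]
import sys
from h import *
a=list(map(float,sys.argv[1:])); s=get_state()
p=np.array(s['position']);r=R.from_rotvec(s['tool_rot']);b=np.radians(a[3])
tx=np.array([np.cos(b),np.sin(b),0]);tz=np.array([0,0,-1.]);M=np.stack([tx,np.cross(tz,tx),tz],1)
T=R.from_matrix(M); dr=(r.inv()*T).as_rotvec(degrees=True); dp=np.array(a[:3])-p
n=int(max(1,np.ceil(np.linalg.norm(dp)/.04),np.ceil(np.linalg.norm(dr)/8)));
if len(a)>4:n=int(a[4])
X=r.as_matrix()[:,0]
print('t',round(s['time'],2),'p',p.round(4),'bearing',np.degrees(np.arctan2(X[1],X[0])).round(2),'tilt z',r.as_matrix()[:,2].round(3),'n',n,'F',np.round(s['ft_force'],1),'w',round(s['grip_width']*87,1))
cr=r; sl=[]
st=np.round(dr/n,1)
for i in range(n):
    sl.append(np.round(cr.inv().apply(dp/n)*100,2).tolist()); cr=cr*R.from_rotvec(st,degrees=True)
print('slide',sl);print('dr',st.tolist(),'each')
E
python3 plan.py 0.6265 -0.025 0.2 90.5
```

```text
t 0.55 p [0.2398 0.6042 0.1964] bearing 158.36 tilt z [ 0.  0. -1.] n 19 F [ 0.1  1.4 -0.6] w 87.0
slide [[-3.11, -2.33, -0.02], [-3.25, -2.13, -0.02], [-3.38, -1.92, -0.02], [-3.49, -1.7, -0.02], [-3.59, -1.48, -0.02], [-3.68, -1.25, -0.02], [-3.75, -1.02, -0.02], [-3.81, -0.78, -0.02], [-3.85, -0.54, -0.02], [-3.88, -0.3, -0.02], [-3.89, -0.05, -0.02], [-3.88, 0.19, -0.02], [-3.86, 0.43, -0.02], [-3.83, 0.68, -0.02], [-3.78, 0.92, -0.02], [-3.71, 1.15, -0.02], [-3.63, 1.38, -0.02], [-3.54, 1.61, -0.02], [-3.43, 1.83, -0.02]]
dr [0.0, -0.0, 3.6] each
```

Call:
move_arm(
  jaw=[255,255,255,255,255],
  slide=[
    [-3.1,-2.3,-0.5],
    [-3.3,-2.1,-0.5],
    [-3.4,-1.9,0],
    [-3.5,-1.7,0],
    [-3.6,-1.5,0],
  ],
  dr=[
    [0,0,3.6],
    [0,0,3.6],
    [0,0,3.6],
    [0,0,3.6],
    [0,0,3.6],
  ],
  force=20,
)

```text
time: 1.05
position: [0.3431, 0.4375, 0.2067]
tool_rot: [1.069, 2.954, 0.001]
ft_force: [0.7, 0.9, 0.2]
grip_width: 0.632
```

Call:
move_arm(
  jaw=[255,255,255,255,255],
  slide=[
    [-3.7,-1.2,0],
    [-3.8,-1.0,0],
    [-3.8,-0.8,0],
    [-3.8,-0.5,0],
    [-3.9,-0.3,0],
  ],
  dr=[
    [0,0,3.6],
    [0,0,3.6],
    [0,0,3.6],
    [0,0,3.6],
    [0,0,3.6],
  ],
)

```text
time: 1.55
position: [0.4456, 0.2724, 0.2067]
tool_rot: [1.518, 2.75, 0.002]
ft_force: [0.6, 0.7, 0.2]
grip_width: 0.172
```

Call:
move_arm(
  jaw=[255,255,255,255,255],
  slide=[
    [-3.9,0,0],
    [-3.9,0.2,0],
    [-3.9,0.4,0],
    [-3.8,0.7,0],
    [-3.8,0.9,0],
  ],
  dr=[
    [0,0,3.6],
    [0,0,3.6],
    [0,0,3.6],
    [0,0,3.6],
    [0,0,3.6],
  ],
)

```text
time: 2.05
position: [0.548, 0.1065, 0.2067]
tool_rot: [1.929, 2.479, 0.002]
ft_force: [1.0, 0.1, 0.1]
grip_width: 0.003
```

```bash
python3 plan.py 0.6265 -0.025 0.2 90.5
```

```text
t 2.05 p [0.548  0.1065 0.2067] bearing 104.22 tilt z [ 0.001  0.001 -1.   ] n 4 F [1.  0.1 0.1] w 0.3
slide [[-3.67, 1.09, 0.17], [-3.6, 1.31, 0.17], [-3.51, 1.52, 0.17], [-3.42, 1.73, 0.17]]
dr [0.0, -0.0, 3.4] each
```

Call:
move_arm(
  jaw=[255,255,255,255,255],
  slide=[
    [-3.7,1.1,0],
    [-3.6,1.3,0],
    [-3.5,1.5,0],
    [-3.4,1.7,0],
    [0,0,0],
  ],
  dr=[
    [0,0,3.4],
    [0,0,3.4],
    [0,0,3.4],
    [0,0,3.4],
    [0,0,0],
  ],
)

```text
time: 2.55
position: [0.6269, -0.031, 0.2064]
tool_rot: [2.215, 2.222, -0.004]
ft_force: [-0.3, -1.0, 0.9]
grip_width: 0.006
```

```bash
python3 plan.py 0.6265 -0.025 0.1 90.5; python3 - <<'E'
from h import *
im,d,s=snap('wrist','w1')
P=cloud('wrist',d,s)
for q in ['pawl_knob','rack_bar','long_caul','glued_bar']:
    for o in regions_of('wrist',q)[:2]:
        p=P[o['mask']];p=p[~np.isnan(p[:,0])]
        print(q,round(o['score'],2),np.round(o['xy']),len(p),np.median(p,0).round(4),np.percentile(p,[3,97],axis=0).round(3).tolist())
E
```

```text
t 2.55 p [ 0.6269 -0.031   0.2064] bearing 90.2 tilt z [ 0.001 -0.005 -1.   ] n 3 F [-0.3 -1.   0.9] w 0.6
slide [[0.22, -0.02, 3.54], [0.21, -0.01, 3.54], [0.21, -0.01, 3.55]]
dr [0.0, 0.1, -0.1] each
pawl_knob 0.74 [320. 136.] 561 [0.6261 0.0224 0.1116] [[0.619, 0.009, 0.067], [0.633, 0.042, 0.118]]
rack_bar 0.7 [316. 185.] 4219 [ 0.626  -0.0426  0.0655] [[0.58, -0.06, 0.034], [0.674, 0.101, 0.111]]
long_caul 0.7 [317. 214.] 2907 [ 0.6276 -0.0643  0.088 ] [[0.551, -0.073, 0.033], [0.702, -0.062, 0.091]]
glued_bar 0.49 [317. 214.] 2886 [ 0.6265 -0.0643  0.088 ] [[0.552, -0.073, 0.036], [0.702, -0.062, 0.091]]
```

View pics/w1.png

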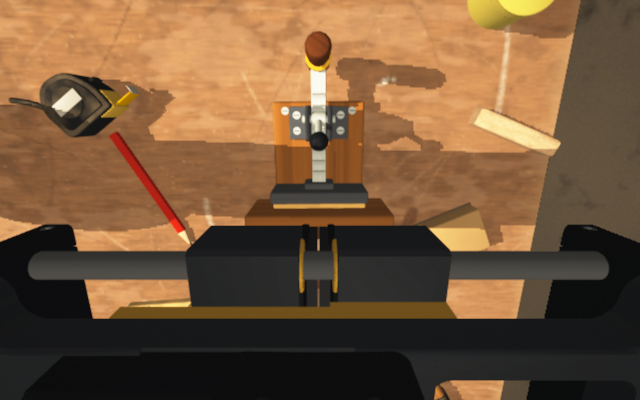

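The wrist view shows the knob at (318,140) and the post at (318,45), both on x≈0.626 as expected. Next I descend in front of the knob and push.

Call:
move_arm(
  jaw=[255,255,255,255,255],
  slide=[
    [0.8,0,3.0],
    [0,0,3.0],
    [0,0,3.0],
    [0,0,1.4],
    [0,0,0],
  ],
  dr=[
    [0,0,0],
    [0,0,0],
    [0,0,0],
    [0,0,0],
    [0,0,0],
  ],
)

```text
time: 3.3
position: [0.6237, -0.0143, 0.1004]
tool_rot: [-2.203, -2.236, 0.004]
ft_force: [-0.3, -0.0, 0.5]
grip_width: 0.004
```

Call:
move_arm(
  jaw=[255,255,255,255,255],
  slide=[
    [1.0,0,0],
    [1.0,0,0],
    [1.0,0,0],
    [1.0,0,0],
    [1.0,0,0],
  ],
  dr=[
    [0,0,0],
    [0,0,0],
    [0,0,0],
    [0,0,0],
    [0,0,0],
  ],
)

```text
time: 3.8
position: [0.6251, 0.0358, 0.1029]
tool_rot: [2.206, 2.237, 0.002]
ft_force: [-0.7, -0.0, -0.1]
grip_width: 0.0
```

Call:
move_arm(
  jaw=[255,255,255,255,255],
  slide=[
    [0.5,0,0],
    [0,0,0],
    [0,0,0],
    [0,0,0],
    [0,0,0],
  ],
  dr=[
    [0,0,0],
    [0,0,0],
    [0,0,0],
    [0,0,0],
    [0,0,0],
  ],
)

```text
time: 4.3
position: [0.6248, 0.0385, 0.1024]
tool_rot: [2.208, 2.235, -0.0]
ft_force: [-0.6, 0.2, 0.6]
grip_width: 0.003
```

```bash
python3 plan.py 0.6265 0.03 0.1 90.5; python3 - <<'E'
from h import *
im,d,s=snap('scene','s2')
cv2.imwrite('pics/s2c.png',cv2.resize(im[120:260,270:450,::-1],None,fx=4,fy=4))
E
```

```text
t 4.3 p [0.6248 0.0385 0.1024] bearing 90.69 tilt z [ 0. -0. -1.] n 1 F [-0.6  0.2  0.6] w 0.3
slide [[-0.85, 0.16, 0.24]]
dr [0.0, 0.0, 0.2] each
```

View pics/s2c.png

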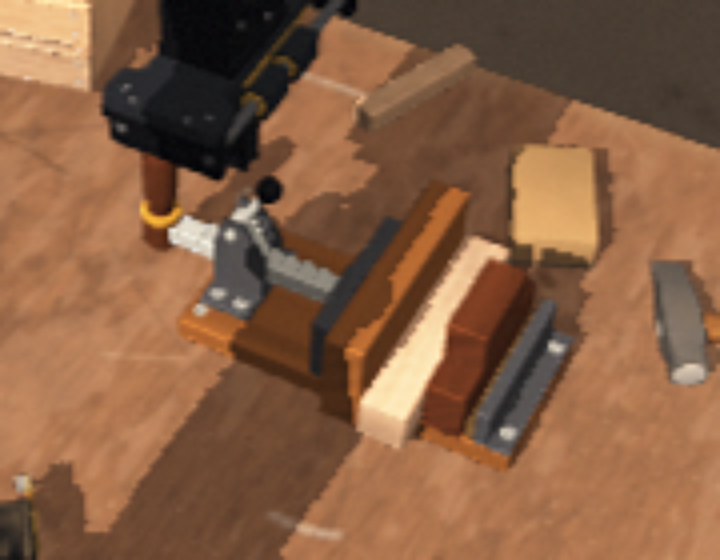

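```bash
python3 - <<'E'
from h import *
im,d,s=snap('wrist','w2')
im,d,s=snap('top','t2')
cv2.imwrite('pics/t2c.png',cv2.resize(im[110:210,250:400,::-1],None,fx=5,fy=5))
P=cloud('top',d)
K,E=ext('scene')
for n,p in [('down',(0.6265,.0143,.109)),('over',(0.6265,.058,.106)),('hinge',(0.6265,.034,.072))]:
    c=np.linalg.inv(E)@np.array([*p,1]);print(n,(K[0,0]*c[0]/-c[2]+K[0,2]-270)*4,(K[1,1]*-c[1]/-c[2]+K[1,2]-120)*4)
E
```

```text
down 269.8799095496008 191.50628334183295
over 210.51340189274742 171.60721719488595
hinge 242.55632653230668 221.45188772668848
```

View pics/w2.png

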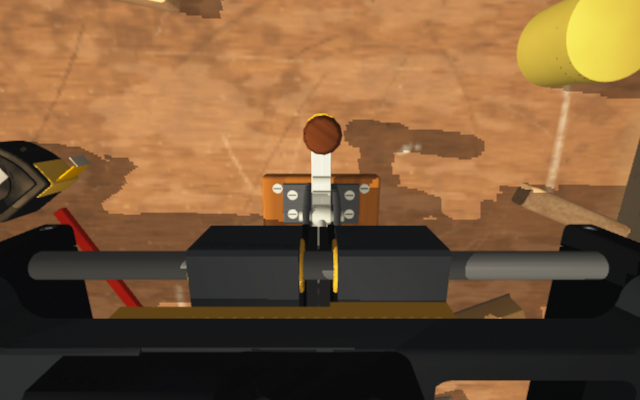

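View pics/t2c.png

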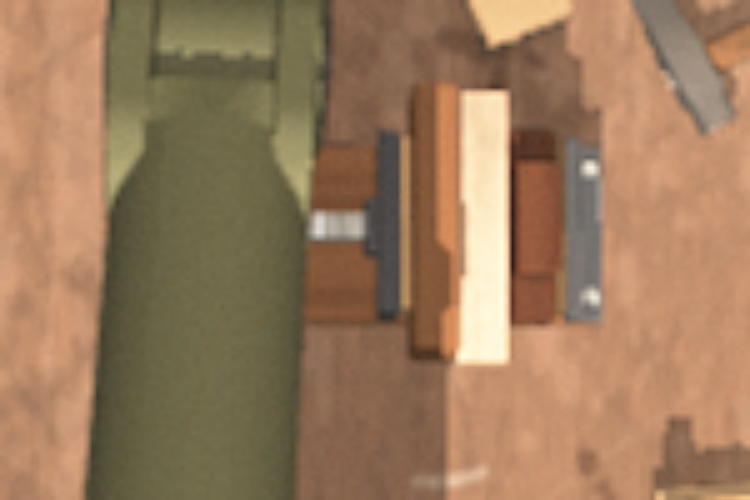

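```bash
python3 - <<'E'
from h import *
K,E=ext('scene')
for n,p in [('tcp',(0.6248,.0385,.102)),('tcp+20',(0.6248,.0385,.122)),('tcp+70',(0.6248,.0385,.172)),('tcp+70 end',(0.53,.0385,.172)),('post',(0.6265,.096,.112)),('tcp49',(.6248,-.0143,.1))]:
    c=np.linalg.inv(E)@np.array([*p,1]);print(n,(K[0,0]*c[0]/-c[2]+K[0,2]-270)*4,(K[1,1]*-c[1]/-c[2]+K[1,2]-120)*4)
im=cv2.imread('pics/s2.png')
cv2.imwrite('pics/s2d.png',cv2.resize(im[130:200,280:380],None,fx=8,fy=8,interpolation=cv2.INTER_CUBIC))
E
```

```text
tcp 235.45784801999366 187.97769463709426
tcp+20 235.54816550026135 165.435010199472
tcp+70 235.78523657145047 106.26353717712391
tcp+70 end 156.22331202963255 201.25046529760857
post 159.9646298160826 145.1449486007166
tcp49 307.8946869640597 218.76696862744257
```

View pics/s2d.png

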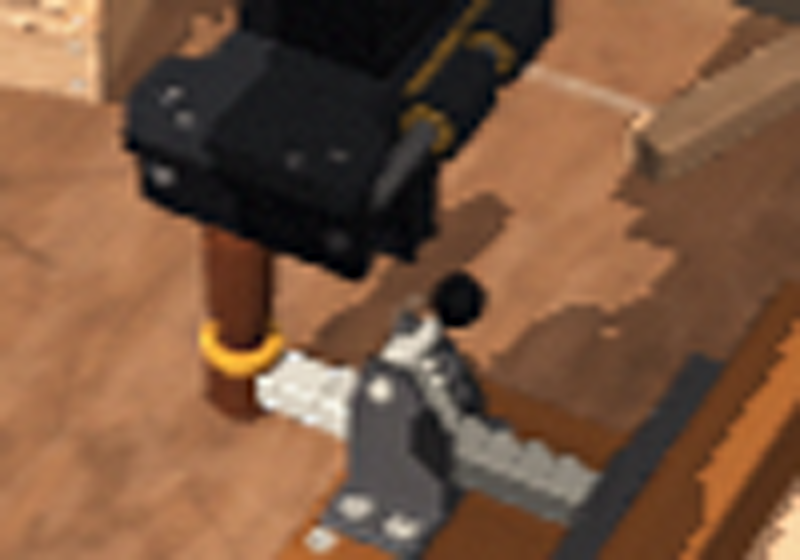

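The finger passed over the knob, which is still down at (268,190) in the crop. I'll back off, go in about 12 mm lower and push again.

Call:
move_arm(
  jaw=[255,255,255,255,255],
  slide=[
    [0,0,-2.5],
    [0,0,-1.5],
    [-2.5,-0.1,0],
    [-3.0,-0.1,0],
    [0,0,0],
  ],
  dr=[
    [0,0,0],
    [0,0,0],
    [0,0,0],
    [0,0,0],
    [0,0,0],
  ],
)

```text
time: 4.95
position: [0.6235, -0.0222, 0.1435]
tool_rot: [2.213, 2.225, -0.002]
ft_force: [0.1, -0.7, 0.1]
grip_width: 0.004
```

Call:
move_arm(
  jaw=[255,255,255,255,255],
  slide=[
    [0,0,2.5],
    [0,0,2.0],
    [0,0,1.0],
    [0,0,0],
    [0,0,0],
  ],
  dr=[
    [0,0,0],
    [0,0,0],
    [0,0,0],
    [0,0,0],
    [0,0,0],
  ],
)

```text
time: 5.45
position: [0.6241, -0.0155, 0.0881]
tool_rot: [2.206, 2.236, 0.001]
ft_force: [1.3, -0.8, 0.2]
grip_width: 0.006
```

```bash
python3 plan.py 0.6265 -0.017 0.088 90.5;python3 - <<'E'
from h import *
im,d,s=snap('scene','s3')
cv2.imwrite('pics/s3d.png',cv2.resize(im[130:200,280:380,::-1],None,fx=8,fy=8,interpolation=cv2.INTER_CUBIC))
E
```

```text
t 5.45 p [ 0.6241 -0.0155  0.0881] bearing 90.76 tilt z [ 0.001  0.    -1.   ] n 1 F [ 1.3 -0.8  0.2] w 0.6
slide [[-0.15, 0.24, 0.01]]
dr [0.1, -0.0, 0.3] each
```

View pics/s3d.png

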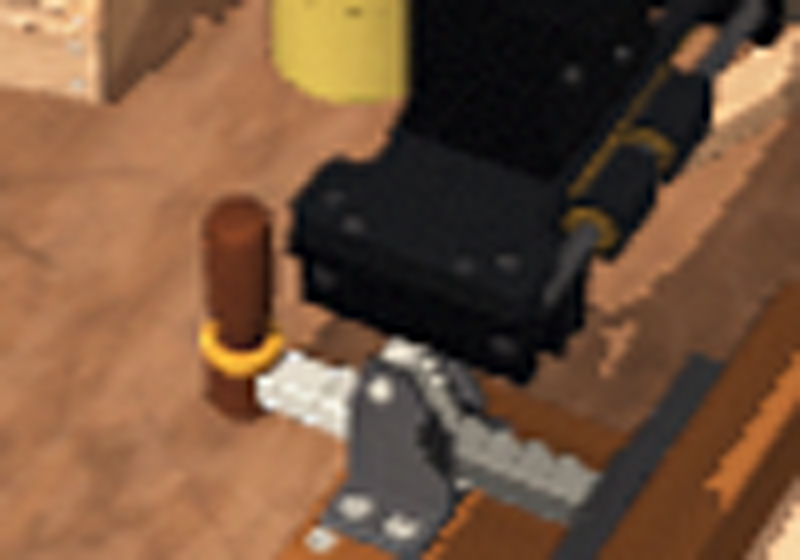

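Call:
move_arm(
  jaw=[255,255,255,255,255],
  slide=[
    [0.8,0.2,0],
    [0.8,0,0],
    [0.8,0,0],
    [0.8,0,0],
    [0.8,0,0],
  ],
  dr=[
    [0,0,0],
    [0,0,0],
    [0,0,0],
    [0,0,0],
    [0,0,0],
  ],
)

```text
time: 6.0
position: [0.6271, 0.0116, 0.0917]
tool_rot: [2.206, 2.218, -0.01]
ft_force: [-7.6, -13.2, 30.6]
grip_width: 0.005
```

```bash
python3 plan.py 0.6265 0.038 0.088 90.5;python3 - <<'E'
from h import *
im,d,s=snap('scene','s4')
cv2.imwrite('pics/s4d.png',cv2.resize(im[130:200,280:380,::-1],None,fx=8,fy=8,interpolation=cv2.INTER_CUBIC))
E
```

```text
t 6.0 p [0.6271 0.0116 0.0917] bearing 90.31 tilt z [ 0.005 -0.014 -1.   ] n 1 F [ -7.6 -13.2  30.6] w 0.4
slide [[2.65, -0.05, 0.33]]
dr [0.3, 0.8, -0.2] each
```

View pics/s4d.png

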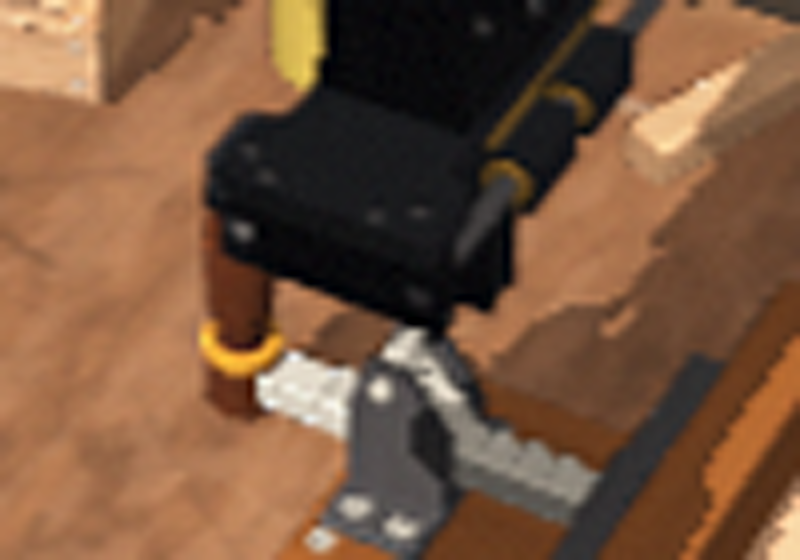

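Call:
move_arm(
  jaw=[255,255,255,255,255],
  slide=[
    [-0.8,0,0],
    [-1.2,0,0],
    [-1.5,0,-1.0],
    [-1.5,0,-3.0],
    [-2,0,-3.0],
  ],
  dr=[
    [0,0,0],
    [0,0,0],
    [0,0,0],
    [0,0,0],
    [0,0,0],
  ],
)

```text
time: 6.55
position: [0.6254, -0.0449, 0.1578]
tool_rot: [-2.203, -2.237, 0.001]
ft_force: [0.9, 0.8, 0.9]
grip_width: 0.005
```

```bash
python3 plan.py 0.6265 -0.04 0.15 90.5;python3 - <<'E'
from h import *
im,d,s=snap('wrist','w5')
P=cloud('wrist',d,s)
v,u=np.mgrid[:400,:640]
cv2.imwrite('pics/w5c.png',cv2.resize(im[40:240,200:440,::-1],None,fx=3,fy=3))
# profile along cramp axis
m=(abs(P[...,0]-.6262)<.02)&(P[...,1]>-.02)&(P[...,1]<.12)&(P[...,2]>.06)&(v<230)
Q=P[m]
for y in np.arange(-.01,.115,.005):
    q=Q[abs(Q[:,1]-y)<.0025]
    if len(q): print(y.round(3),len(q),'zmax',q[:,2].max().round(3),'x of z>zmax-.004',np.percentile(q[q[:,2]>q[:,2].max()-.004][:,0],[0,100]).round(3))
E
```

```text
t 6.55 p [ 0.6254 -0.0449  0.1578] bearing 90.87 tilt z [-0.002  0.001 -1.   ] n 1 F [0.9 0.8 0.9] w 0.4
slide [[0.48, 0.12, 0.78]]
dr [-0.1, -0.0, 0.4] each
-0.01 140 zmax 0.262 x of z>zmax-.004 [0.606 0.642]
-0.005 265 zmax 0.263 x of z>zmax-.004 [0.607 0.646]
0.015 68 zmax 0.119 x of z>zmax-.004 [0.623 0.63 ]
0.02 194 zmax 0.122 x of z>zmax-.004 [0.621 0.632]
0.025 222 zmax 0.123 x of z>zmax-.004 [0.62  0.632]
0.03 214 zmax 0.122 x of z>zmax-.004 [0.621 0.632]
0.035 227 zmax 0.117 x of z>zmax-.004 [0.623 0.629]
0.04 204 zmax 0.082 x of z>zmax-.004 [0.612 0.64 ]
0.045 62 zmax 0.08 x of z>zmax-.004 [0.612 0.64 ]
0.05 21 zmax 0.065 x of z>zmax-.004 [0.612 0.64 ]
0.085 231 zmax 0.111 x of z>zmax-.004 [0.62 0.63]
0.09 364 zmax 0.113 x of z>zmax-.004 [0.617 0.634]
0.095 291 zmax 0.113 x of z>zmax-.004 [0.615 0.635]
0.1 241 zmax 0.113 x of z>zmax-.004 [0.615 0.635]
0.105 17 zmax 0.111 x of z>zmax-.004 [0.617 0.635]
```

View pics/w5c.png

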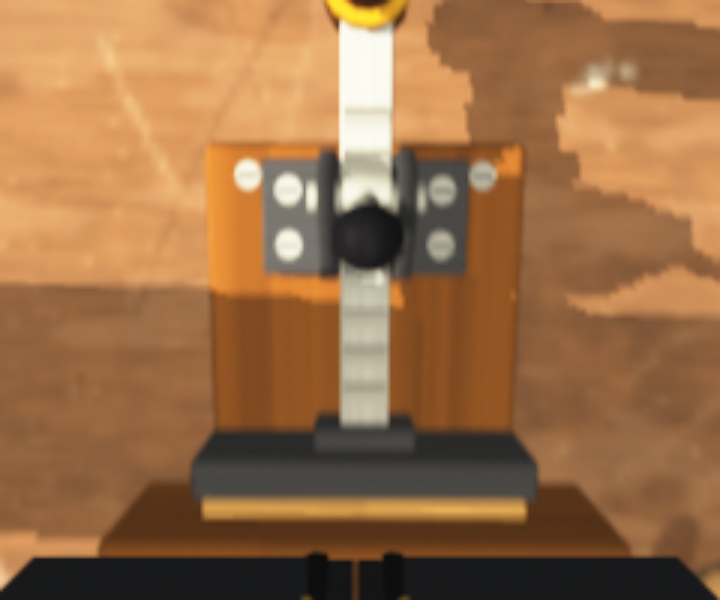

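The pawl is now near upright: the knob is at y≈0.026 and its top at z 0.123. I'll pinch the knob and carry it over.

Call:
move_arm(
  jaw=[130,130,130,130,130],
  slide=[
    [2.0,0.1,0],
    [2.5,0,0],
    [2.6,0,0],
    [0,0,0],
    [0,0,0],
  ],
  dr=[
    [0,0,0],
    [0,0,0],
    [0,0,0],
    [0,0,0],
    [0,0,0],
  ],
)

```text
time: 7.1
position: [0.626, 0.0259, 0.1574]
tool_rot: [2.205, 2.238, -0.0]
ft_force: [-0.2, -0.1, -1.0]
grip_width: 0.372
```

```bash
python3 plan.py 0.6265 0.026 0.1 90.5
```

```text
t 7.1 p [0.626  0.0259 0.1574] bearing 90.86 tilt z [-0. -0. -1.] n 2 F [-0.2 -0.1 -1. ] w 32.4
slide [[0.0, 0.03, 2.87], [0.0, 0.03, 2.87]]
dr [-0.0, 0.0, 0.2] each
```

Call:
move_arm(
  jaw=[130,130,130,130,130],
  slide=[
    [0,0,1.5],
    [0,0,2.0],
    [0,0,1.5],
    [0,0,0.7],
    [0,0,0],
  ],
  dr=[
    [0,0,0],
    [0,0,0],
    [0,0,0],
    [0,0,0],
    [0,0,0],
  ],
)

```text
time: 7.6
position: [0.6249, 0.0246, 0.0987]
tool_rot: [-2.207, -2.234, 0.004]
ft_force: [0.5, 0.8, 0.2]
grip_width: 0.488
```

Call:
move_arm(
  jaw=[255,255,255,255,255],
  slide=[
    [0,0,0],
    [0,0,0],
    [0,0,0],
    [0,0,0],
    [0,0,0],
  ],
  dr=[
    [0,0,0],
    [0,0,0],
    [0,0,0],
    [0,0,0],
    [0,0,0],
  ],
  force=15,
)

```text
time: 8.1
position: [0.6262, 0.0254, 0.1007]
tool_rot: [2.206, 2.236, 0.001]
ft_force: [-0.4, 0.8, 0.9]
grip_width: 0.122
```

Call:
move_arm(
  jaw=[255,255],
  slide=[
    [0,0,0],
    [0,0,0],
  ],
  dr=[
    [0,0,0],
    [0,0,0],
  ],
)

```text
time: 8.3
position: [0.626, 0.0254, 0.1004]
tool_rot: [2.207, 2.236, 0.0]
ft_force: [-0.1, -0.4, -0.9]
grip_width: 0.022
```

```bash
python3 plan.py 0.6265 0.026 0.1 90.5;python3 - <<'E'
from h import *
im,d,s=snap('scene','s6')
cv2.imwrite('pics/s6d.png',cv2.resize(im[130:200,280:380,::-1],None,fx=8,fy=8,interpolation=cv2.INTER_CUBIC))
E
```

```text
t 8.3 p [0.626  0.0254 0.1004] bearing 90.76 tilt z [ 0.  0. -1.] n 1 F [-0.1 -0.4 -0.9] w 1.9
slide [[0.06, 0.05, 0.04]]
dr [0.0, -0.0, 0.3] each
```

View pics/s6d.png

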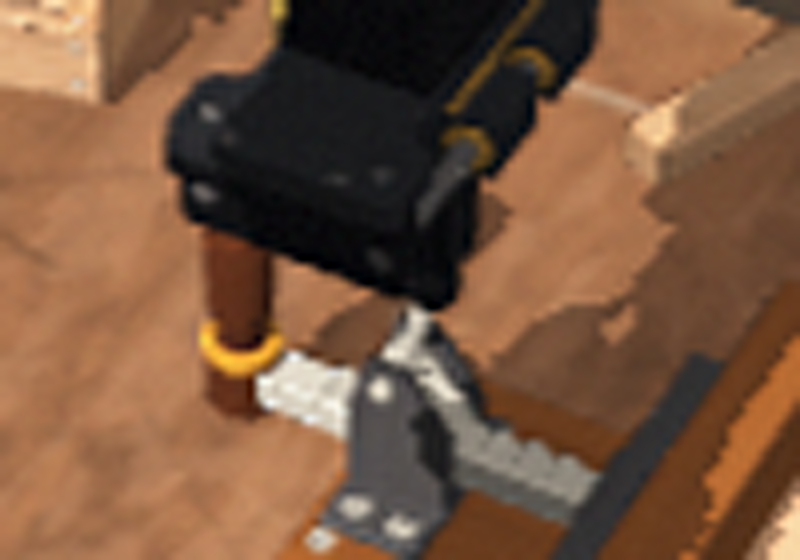

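```bash
python3 - <<'E'
from h import *
im,d,s=snap('wrist','w6')
cv2.imwrite('pics/w6c.png',cv2.resize(im[40:260,200:440,::-1],None,fx=2.7,fy=2.7))
P=cloud('wrist',d,s)
print(P[150:230:6,320].round(3))
E
```

```text
[[0.626 0.07  0.047]
 [0.626 0.065 0.048]
 [0.626 0.061 0.053]
 [0.626 0.055 0.047]
 [0.627 0.051 0.048]
 [0.627 0.046 0.049]
 [0.627 0.041 0.048]
 [0.627 0.042 0.074]
 [0.627 0.039 0.079]
 [0.627 0.036 0.085]
 [0.627 0.034 0.092]
 [0.627 0.032 0.099]
 [0.626 0.033 0.114]
 [0.626 0.035 0.129]]
```

View pics/w6c.png

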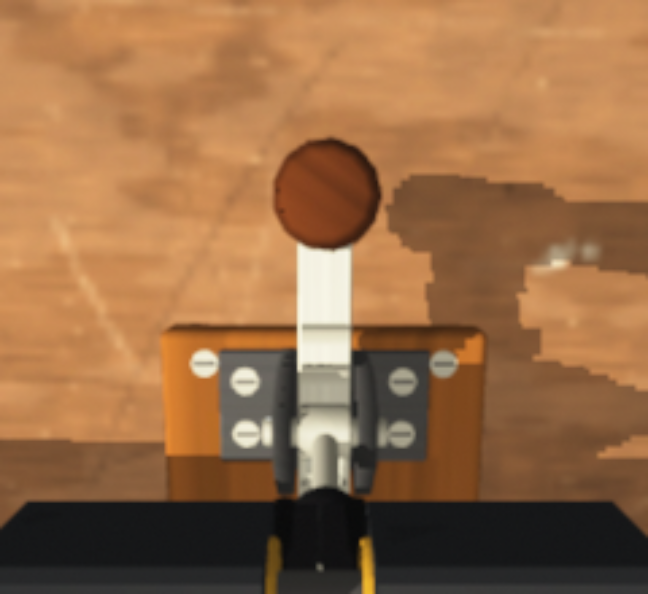

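Call:
move_arm(
  jaw=[255,255,255,255,255],
  slide=[
    [0,0,-1.5],
    [0,0,-2.5],
    [-2.0,0,-1],
    [-3.0,0,0],
    [0,0,0],
  ],
  dr=[
    [0,0,0],
    [0,0,0],
    [0,0,0],
    [0,0,0],
    [0,0,0],
  ],
)

```text
time: 8.9
position: [0.627, -0.031, 0.1526]
tool_rot: [2.212, 2.225, -0.001]
ft_force: [-0.1, -0.9, -0.7]
grip_width: 0.005
```

```bash
cat > knob.py <<'E'
import sys
from h import *
f=sys.argv[1]
im,d,s=snap('wrist',f)
P=cloud('wrist',d,s);v,u=np.mgrid[:400,:640]
g=im.max(-1)<70
m=(abs(P[...,0]-.6262)<.012)&(P[...,1]>-.01)&(P[...,1]<.08)&(P[...,2]>.1)&(P[...,2]<.13)&(v<222)
q=P[m]
print(len(q));print('top',q[q[:,2].argmax()].round(4),np.percentile(q,[2,98],axis=0).round(3).tolist())
cv2.imwrite('pics/'+f+'c.png',cv2.resize(im[40:320,180:460,::-1],None,fx=2,fy=2))
E
python3 plan.py 0.6265 -0.025 0.1 90.5; python3 knob.py w7
```

```text
t 8.9 p [ 0.627  -0.031   0.1526] bearing 90.36 tilt z [ 0.003 -0.003 -1.   ] n 2 F [-0.1 -0.9 -0.7] w 0.4
slide [[0.31, -0.03, 2.63], [0.3, -0.03, 2.63]]
dr [0.1, 0.1, -0.1] each
464
top [0.6246 0.0256 0.1238] [[0.619, 0.017, 0.114], [0.634, 0.032, 0.122]]
```

View pics/w7c.png

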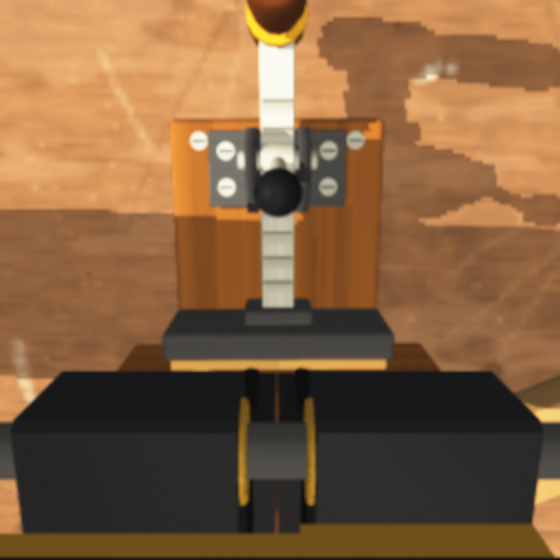

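```bash
python3 - <<'E'
from h import *
c=camera_params('wrist');K=c['K'];T=np.array(c['tool_from_camera'])
for p in [(0,0,0),(0.0095,0,0),(0.0095,0,-.019),(0,0,-.019),(.0375,0,-.07),(.0375,.095,-.07),(-.0375,.0,-.07),(.0095,.015,-.03)]:
    q=np.linalg.inv(T)@np.array([*p,1]);print(p,(K[0][0]*q[0]/-q[2]+K[0][2]).round(),(K[1][1]*-q[1]/-q[2]+K[1][2]).round(),(-q[2]).round(3))
z=np.load('pics/w7.npz');d=z['d']
Pt=None
v,u=np.mgrid[:400,:640]
x=(u-K[0][2])/K[0][0]*d;y=(v-K[1][2])/K[1][1]*d
Q=np.stack([x,-y,-d],-1)@T[:3,:3].T+T[:3,3]
for col in [250,300,306,312,318,324,330]:
    print(col,[(r,Q[r,col].round(3).tolist()) for r in range(220,330,12)])
E
```

```text
(0, 0, 0) 319.0 226.0 0.2
(0.0095, 0, 0) 319.0 212.0 0.198
(0.0095, 0, -0.019) 319.0 222.0 0.179
(0, 0, -0.019) 319.0 237.0 0.182
(0.0375, 0, -0.07) 320.0 199.0 0.123
(0.0375, 0.095, -0.07) 554.0 199.0 0.123
(-0.0375, 0.0, -0.07) 319.0 354.0 0.142
(0.0095, 0.015, -0.03) 346.0 229.0 0.169
250 [(220, [-0.032, -0.07, 0.106]), (232, [0.037, -0.021, -0.105]), (244, [0.037, -0.019, -0.114]), (256, [0.037, -0.017, -0.121]), (268, [0.034, -0.017, -0.121]), (280, [0.03, -0.018, -0.12]), (292, [0.026, -0.018, -0.119]), (304, [0.023, -0.018, -0.12]), (316, [0.023, -0.017, -0.125]), (328, [0.025, -0.016, -0.132])]
300 [(220, [-0.025, -0.018, 0.084]), (232, [0.038, -0.006, -0.107]), (244, [0.036, -0.006, -0.111]), (256, [0.034, -0.005, -0.116]), (268, [0.032, -0.005, -0.117]), (280, [0.028, -0.005, -0.117]), (292, [0.023, -0.006, -0.115]), (304, [0.018, -0.006, -0.112]), (316, [0.023, -0.005, -0.125]), (328, [0.025, -0.005, -0.132])]
306 [(220, [-0.026, -0.012, 0.086]), (232, [0.011, -0.007, -0.039]), (244, [0.01, -0.007, -0.051]), (256, [0.032, -0.004, -0.112]), (268, [0.03, -0.004, -0.115]), (2
[... 736 characters left out ...]
, 0.063]), (316, [0.024, -0.001, -0.126]), (328, [0.025, -0.001, -0.132])]
324 [(220, [-0.025, 0.005, 0.085]), (232, [0.009, 0.003, -0.035]), (244, [0.009, 0.002, -0.051]), (256, [0.032, 0.001, -0.111]), (268, [0.03, 0.001, -0.114]), (280, [0.004, 0.002, -0.076]), (292, [-0.002, 0.002, -0.075]), (304, [-0.008, 0.002, -0.074]), (316, [0.023, 0.001, -0.125]), (328, [0.026, 0.001, -0.133])]
330 [(220, [-0.025, 0.011, 0.085]), (232, [0.01, 0.006, -0.037]), (244, [0.011, 0.005, -0.054]), (256, [0.032, 0.003, -0.11]), (268, [0.03, 0.003, -0.114]), (280, [0.007, 0.004, -0.081]), (292, [0.001, 0.004, -0.08]), (304, [0.023, 0.002, -0.12]), (316, [0.024, 0.002, -0.126]), (328, [0.025, 0.002, -0.132])]
```

```bash
python3 - <<'E'
from h import *
c=camera_params('wrist');K=c['K'];T=np.array(c['tool_from_camera'])
for f in ['w7','w1','w2','w6']:
    d=np.load(f'pics/{f}.npz')['d']
    v,u=np.mgrid[:400,:640]
    x=(u-K[0][2])/K[0][0]*d;y=(v-K[1][2])/K[1][1]*d
    Q=np.stack([x,-y,-d],-1)@T[:3,:3].T+T[:3,3]
    print(f)
    for r in range(205,236,3): print(r,Q[r,[309,318,327]].round(3).tolist())
E
python3 -c "
from bench import *
print({k:v for k,v in get_state().items()}['grip_width'])"
```

```text
w7
205 [[-0.013, -0.009, 0.094], [-0.012, -0.001, 0.092], [-0.012, 0.008, 0.092]]
208 [[-0.013, -0.009, 0.084], [-0.013, -0.001, 0.084], [-0.013, 0.008, 0.086]]
211 [[-0.016, -0.009, 0.084], [-0.016, -0.001, 0.085], [-0.016, 0.008, 0.084]]
214 [[-0.019, -0.009, 0.085], [-0.019, -0.001, 0.085], [-0.019, 0.008, 0.085]]
217 [[-0.022, -0.009, 0.084], [-0.022, -0.001, 0.085], [-0.022, 0.008, 0.084]]
220 [[-0.025, -0.009, 0.085], [-0.025, -0.001, 0.085], [-0.025, 0.008, 0.085]]
223 [[-0.029, -0.009, 0.087], [-0.029, -0.001, 0.087], [-0.029, 0.008, 0.087]]
226 [[-0.032, -0.009, 0.088], [-0.032, -0.001, 0.087], [0.01, 0.004, -0.028]]
229 [[0.01, -0.006, -0.031], [0.009, -0.001, -0.03], [0.01, 0.004, -0.033]]
232 [[0.009, -0.006, -0.035], [0.01, -0.001, -0.035], [0.011, 0.004, -0.037]]
235 [[0.009, -0.005, -0.039], [0.009, -0.001, -0.038], [0.009, 0.004, -0.038]]
w1
205 [[-0.026, -0.011, 0.14], [-0.027, -0.001, 0.141], [-0.027, 0.01, 0.141]]
208 [[-0.03, -0.011, 0.14], [-0.03, -0.001, 0.141], [0.07, -0.001, -0.188]]
211 [[-0.032, -0.011, 0.134], [-0.032, -0.001, 0.135], [-0.032, 0.009, 0.134]
[... 1650 characters left out ...]
.068], [0.008, -0.001, 0.008], [-0.007, 0.007, 0.054]]
214 [[-0.018, -0.009, 0.081], [0.007, -0.001, 0.005], [-0.009, 0.007, 0.053]]
217 [[-0.021, -0.009, 0.081], [0.006, -0.001, 0.001], [-0.011, 0.007, 0.052]]
220 [[-0.024, -0.009, 0.083], [0.006, -0.001, -0.004], [-0.012, 0.007, 0.048]]
223 [[-0.027, -0.009, 0.083], [0.007, -0.001, -0.014], [0.007, 0.005, -0.013]]
226 [[0.005, -0.006, -0.013], [0.006, -0.001, -0.017], [0.011, 0.004, -0.03]]
229 [[0.009, -0.006, -0.03], [0.005, -0.001, -0.019], [0.01, 0.004, -0.03]]
232 [[0.009, -0.006, -0.035], [0.004, -0.001, -0.02], [0.009, 0.004, -0.034]]
235 [[0.009, -0.005, -0.039], [0.002, -0.001, -0.021], [0.009, 0.004, -0.039]]
0.004574768378464778
```

View pics/w7.png

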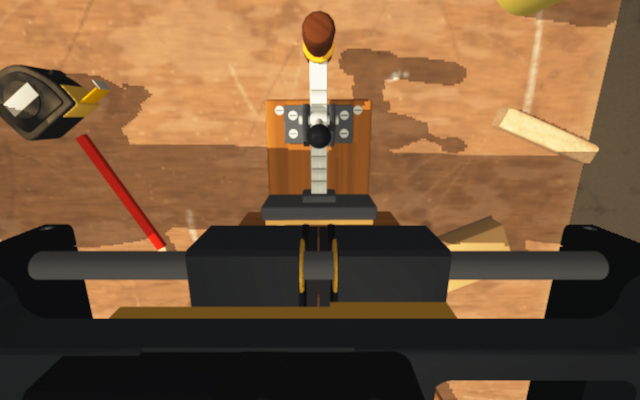

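Measured against the wrist picture, the visible fingers end at tool z ≈ -0.028: their tip shows at row 227, where a tip at the TCP would be at row 212. The earlier contacts agree with this: 30 N on top of the ball at a reading of 0.0917, and nothing at 0.100. So I'll treat the real tips as about 28 mm behind the reported TCP and push with the reading at 0.067.

Call:
move_arm(
  jaw=[255,255,255,255,255],
  slide=[
    [0,0,3.0],
    [0,0,3.0],
    [0,0,2.0],
    [0,0,0.5],
    [0,0,0],
  ],
  dr=[
    [0,0,0],
    [0,0,0],
    [0,0,0],
    [0,0,0],
    [0,0,0],
  ],
)

```text
time: 9.45
position: [0.6264, -0.0237, 0.0651]
tool_rot: [-2.205, -2.236, 0.001]
ft_force: [0.3, 0.2, 0.8]
grip_width: 0.0
```

Call:
move_arm(
  jaw=[255,255,255,255,255],
  slide=[
    [1.0,0,0],
    [1.0,0,0],
    [1.0,0,0],
    [1.0,0,0],
    [1.0,0,0],
  ],
  dr=[
    [0,0,0],
    [0,0,0],
    [0,0,0],
    [0,0,0],
    [0,0,0],
  ],
)

```text
time: 9.95
position: [0.6263, 0.0267, 0.0658]
tool_rot: [2.206, 2.237, 0.001]
ft_force: [-0.7, -0.3, 0.2]
grip_width: 0.009
```

```bash
python3 plan.py 0.6265 0.034 0.067 90.5; python3 knob.py w8
```

```text
t 9.95 p [0.6263 0.0267 0.0658] bearing 90.8 tilt z [ 0.001  0.    -1.   ] n 1 F [-0.7 -0.3  0.2] w 0.8
slide [[0.73, 0.03, -0.12]]
dr [0.0, -0.0, 0.3] each
432
top [0.6252 0.0499 0.1219] [[0.618, 0.048, 0.112], [0.634, 0.054, 0.121]]
```

View pics/w8c.png

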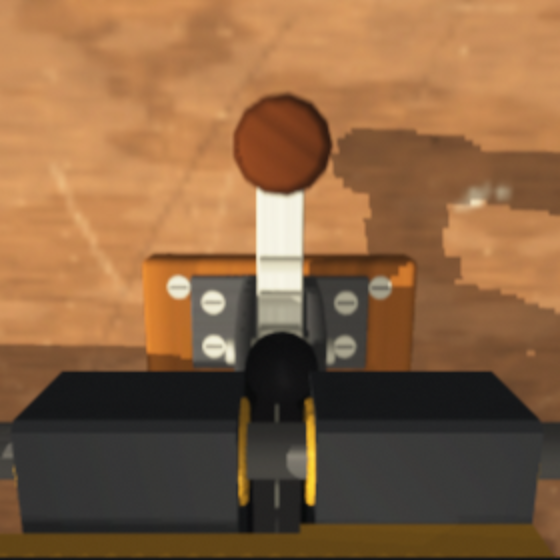

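Contact works now: the knob has moved past upright to y≈0.05. I'll finish the push.

Call:
move_arm(
  jaw=[255,255,255,255,255],
  slide=[
    [0.7,0,0],
    [0.3,0,0],
    [0,0,0],
    [-1.0,0,0],
    [-0.5,0,-1.5],
  ],
  dr=[
    [0,0,0],
    [0,0,0],
    [0,0,0],
    [0,0,0],
    [0,0,0],
  ],
)

```text
time: 10.5
position: [0.6242, 0.0182, 0.0788]
tool_rot: [-2.207, -2.233, 0.007]
ft_force: [-0.1, 0.3, -0.8]
grip_width: 0.004
```

Call:
move_arm(
  jaw=[255,255,255,255,255],
  slide=[
    [0,0,-3.0],
    [0,0,-4.0],
    [-1.0,0,0],
    [-2,0,0],
    [0,0,0],
  ],
  dr=[
    [0,0,0],
    [0,0,0],
    [0,0,0],
    [0,0,0],
    [0,0,0],
  ],
)

```text
time: 11.0
position: [0.6265, -0.0149, 0.1517]
tool_rot: [2.212, 2.227, -0.001]
ft_force: [0.5, -0.5, 0.2]
grip_width: 0.004
```

```bash
python3 knob.py w9; python3 plan.py 0.6262 0.097 0.12 90.6
```

```text
475
top [0.6232 0.0594 0.1166] [[0.618, 0.052, 0.108], [0.633, 0.067, 0.116]]
t 11.05 p [ 0.6264 -0.0125  0.1511] bearing 90.49 tilt z [ 0.001 -0.001 -1.   ] n 3 F [0.2 0.1 0.6] w 0.7
slide [[3.65, 0.03, 1.03], [3.65, 0.03, 1.03], [3.65, 0.03, 1.03]]
dr [0.0, 0.0, -0.0] each
```

View pics/w9c.png

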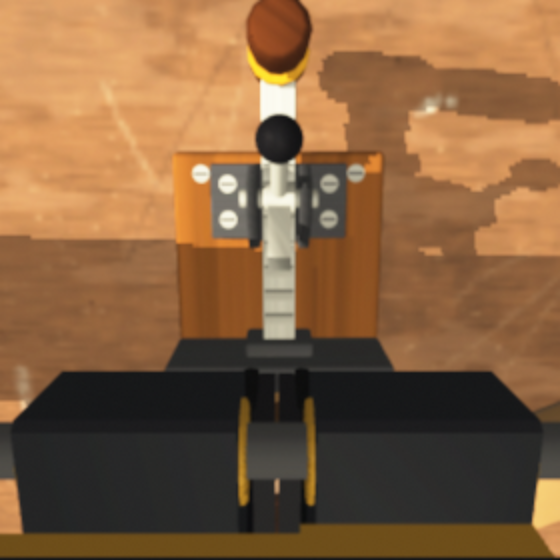

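The pawl is thrown over: ball at y 0.059, top z 0.117, as specified. Next is the grip post.

Call:
move_arm(
  jaw=[100,100,100,100,100],
  slide=[
    [3.6,0,0],
    [3.6,0,0],
    [3.6,0,0],
    [0,0,0],
    [0,0,0],
  ],
  dr=[
    [0,0,0],
    [0,0,0],
    [0,0,0],
    [0,0,0],
    [0,0,0],
  ],
)

```text
time: 11.55
position: [0.6245, 0.1005, 0.1499]
tool_rot: [-2.202, -2.239, 0.001]
ft_force: [0.8, -0.8, -0.0]
grip_width: 0.372
```

Call:
move_arm(
  jaw=[100,100,100,100,100],
  slide=[
    [0,0,0],
    [0,0,0],
    [0,0,0],
    [0,0,0],
    [0,0,0],
  ],
  dr=[
    [0,0,0],
    [0,0,0],
    [0,0,0],
    [0,0,0],
    [0,0,0],
  ],
)

```text
time: 12.05
position: [0.6251, 0.0979, 0.1504]
tool_rot: [-2.208, -2.235, -0.0]
ft_force: [0.3, -0.7, -0.4]
grip_width: 0.607
```

```bash
python3 plan.py 0.6262 0.096 0.045 90.6;python3 - <<'E'
from h import *
im,d,s=snap('wrist','w10')
c=camera_params('wrist');K=c['K'];T=np.array(c['tool_from_camera'])
v,u=np.mgrid[:400,:640]
x=(u-K[0][2])/K[0][0]*d;y=(v-K[1][2])/K[1][1]*d
Q=np.stack([x,-y,-d],-1)@T[:3,:3].T+T[:3,3]
for cc in range(240,400,8):
  m=(abs(u-cc)<=2)&(abs(Q[...,0]-.0095)<.006)&(Q[...,2]<0.02)&(d>.05)&(v<260)
  if m.any(): print(cc,Q[m][Q[m][:,2].argmax()].round(3),v[m].min())
E
```

```text
t 12.05 p [0.6251 0.0979 0.1504] bearing 90.71 tilt z [ 0.  0. -1.] n 3 F [ 0.3 -0.7 -0.4] w 52.8
slide [[-0.06, 0.04, 3.51], [-0.06, 0.04, 3.51], [-0.06, 0.04, 3.51]]
dr [0.0, -0.0, 0.0] each
240 [ 0.011 -0.037 -0.054] 244
248 [ 0.011 -0.036 -0.041] 234
256 [ 0.011 -0.035 -0.027] 225
264 [ 0.009 -0.03  -0.025] 225
272 [ 0.009 -0.027 -0.026] 227
368 [ 0.009  0.028 -0.026] 227
376 [ 0.01   0.033 -0.026] 225
384 [ 0.011  0.034 -0.035] 229
392 [ 0.011  0.035 -0.05 ] 241
```

View pics/w10.png

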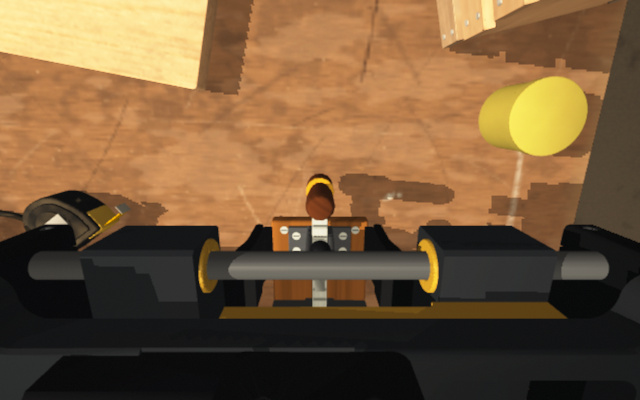

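Call:
move_arm(
  jaw=[100,100,100,100,100],
  slide=[
    [-0.2,0.1,3.0],
    [0,0,3.0],
    [0,0,2.5],
    [0,0,1.9],
    [0,0,0],
  ],
  dr=[
    [0,0,0],
    [0,0,0],
    [0,0,0],
    [0,0,0],
    [0,0,0],
  ],
)

```text
time: 12.6
position: [0.6235, 0.096, 0.0432]
tool_rot: [-2.205, -2.234, 0.008]
ft_force: [-0.8, 0.3, 0.2]
grip_width: 0.609
```

Call:
move_arm(
  jaw=[255,255,255,255,255],
  slide=[
    [0,0,0],
    [0,0,0],
    [0,0,0],
    [0,0,0],
    [0,0,0],
  ],
  dr=[
    [0,0,0],
    [0,0,0],
    [0,0,0],
    [0,0,0],
    [0,0,0],
  ],
  force=40,
)

```text
time: 13.1
position: [0.6267, 0.0965, 0.0472]
tool_rot: [2.206, 2.235, 0.002]
ft_force: [0.8, 0.6, 1.8]
grip_width: 0.259
```

Call:
move_arm(
  jaw=[255,255],
  slide=[
    [0,0,0],
    [0,0,0],
  ],
  dr=[
    [0,0,0],
    [0,0,0],
  ],
)

```text
time: 13.3
position: [0.6267, 0.0965, 0.0472]
tool_rot: [2.206, 2.236, 0.002]
ft_force: [-0.3, -0.7, 3.5]
grip_width: 0.263
```

It's gripped at 23 mm, against 24 mm expected. Pulling back now.

Call:
move_arm(
  jaw=[255,255,255,255,255],
  slide=[
    [0.8,0,0],
    [1.0,0,0],
    [1.0,0,0],
    [1.0,0,0],
    [0.8,0,0],
  ],
  dr=[
    [0,0,0],
    [0,0,0],
    [0,0,0],
    [0,0,0],
    [0,0,0],
  ],
)

```text
time: 13.8
position: [0.6263, 0.1409, 0.0471]
tool_rot: [2.206, 2.233, -0.001]
ft_force: [0.6, -3.5, 4.9]
grip_width: 0.264
```

Call:
move_arm(
  jaw=[255,255,255,255],
  slide=[
    [0.4,0,0],
    [0.1,0,0],
    [0,0,0],
    [0,0,0],
  ],
  dr=[
    [0,0,0],
    [0,0,0],
    [0,0,0],
    [0,0,0],
  ],
)

```text
time: 14.2
position: [0.6262, 0.1465, 0.0472]
tool_rot: [2.206, 2.234, 0.001]
ft_force: [1.0, -2.4, 5.2]
grip_width: 0.263
```

Call:
move_arm(
  jaw=[100,100,100,100,100],
  slide=[
    [0,0,0],
    [0,0,0],
    [0,0,0],
    [0,0,0],
    [0,0,-2],
  ],
  dr=[
    [0,0,0],
    [0,0,0],
    [0,0,0],
    [0,0,0],
    [0,0,0],
  ],
)

```text
time: 14.7
position: [0.6226, 0.1472, 0.0633]
tool_rot: [-2.204, -2.234, 0.009]
ft_force: [0.1, -0.7, 0.3]
grip_width: 0.583
```

Call:
move_arm(
  jaw=[100,100,100,100,100],
  slide=[
    [0,0,-4],
    [0,0,-4],
    [0,0,-3],
    [-2,0,-1],
    [-4,0,0],
  ],
  dr=[
    [0,0,0],
    [0,0,0],
    [0,0,0],
    [0,0,0],
    [0,0,0],
  ],
)

```text
time: 15.2
position: [0.6269, 0.0909, 0.1878]
tool_rot: [-2.199, -2.244, -0.006]
ft_force: [0.8, -0.8, -0.7]
grip_width: 0.608
```

```bash
python3 plan.py 0.6268 -0.078 0.18 180.5;python3 - <<'E'
from h import *
im,d,s=snap('scene','s11')
cv2.imwrite('pics/s11d.png',cv2.resize(im[120:250,270:450,::-1],None,fx=4,fy=4,interpolation=cv2.INTER_CUBIC))
E
```

```text
t 15.2 p [0.6269 0.0909 0.1878] bearing 91.16 tilt z [ 0.003  0.003 -1.   ] n 12 F [ 0.8 -0.8 -0.7] w 52.9
slide [[-1.41, -0.03, 0.06], [-1.39, -0.21, 0.06], [-1.35, -0.39, 0.06], [-1.29, -0.56, 0.06], [-1.21, -0.72, 0.06], [-1.11, -0.87, 0.06], [-0.98, -1.01, 0.06], [-0.85, -1.12, 0.06], [-0.7, -1.22, 0.06], [-0.53, -1.3, 0.06], [-0.36, -1.36, 0.06], [-0.18, -1.4, 0.06]]
dr [0.0, 0.0, -7.4] each
```

View pics/s11d.png

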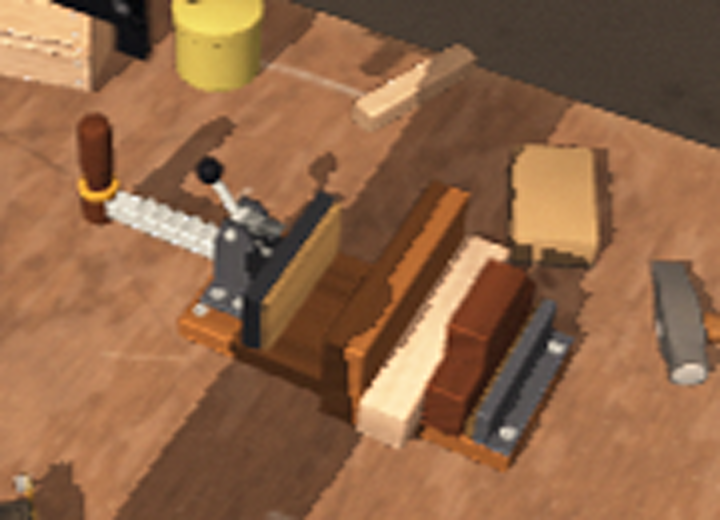

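The jaw is right back, the pawl is over, and the blocks and bar are undisturbed. Now I turn to close along y and go over the long block.

Call:
move_arm(
  jaw=[100,100,100,100,100],
  slide=[
    [-1.4,0,0],
    [-1.4,-0.2,0],
    [-1.35,-0.4,0],
    [-1.3,-0.55,0],
    [-1.2,-0.7,0],
  ],
  dr=[
    [0,0,-7.5],
    [0,0,-7.5],
    [0,0,-7.5],
    [0,0,-7.5],
    [0,0,-7.5],
  ],
)

```text
time: 15.75
position: [0.6253, 0.0151, 0.1849]
tool_rot: [-1.365, -2.828, 0.003]
ft_force: [0.7, 0.1, -0.4]
grip_width: 0.608
```

Call:
move_arm(
  jaw=[100,100,100,100,100],
  slide=[
    [-1.1,-0.85,0],
    [-1.0,-1.0,0],
    [-0.85,-1.1,0],
    [-0.7,-1.2,0],
    [-0.5,-1.3,0],
  ],
  dr=[
    [0,0,-7.5],
    [0,0,-7.5],
    [0,0,-7.5],
    [0,0,-7.5],
    [0,0,-7.5],
  ],
)

```text
time: 16.25
position: [0.6259, -0.0546, 0.1848]
tool_rot: [-0.383, -3.116, 0.001]
ft_force: [-0.2, -0.3, 0.6]
grip_width: 0.608
```

Call:
move_arm(
  jaw=[100,100,100,100],
  slide=[
    [-0.35,-1.35,0],
    [-0.2,-1.4,0],
    [0,0,0],
    [0,0,0],
  ],
  dr=[
    [0,0,-7.5],
    [0,0,-6.5],
    [0,0,0],
    [0,0,0],
  ],
)

```text
time: 16.65
position: [0.6267, -0.0813, 0.1854]
tool_rot: [-0.013, -3.14, -0.001]
ft_force: [0.6, -0.1, 1.3]
grip_width: 0.608
```

```bash
python3 plan.py 0.6275 -0.078 0.1 180.5;python3 - <<'E'
from h import *
im,d,s=snap('wrist','w12')
P=cloud('wrist',d,s)
for lo,hi,n in [(.083,.097,'cauls'),(.043,.055,'bar')]:
    m=((P[...,2]>lo)&(P[...,2]<hi)&(abs(P[...,0]-.627)<.12)&(P[...,1]>-.16)&(P[...,1]<-.06)).astype(np.uint8)
    k,l,st,_=cv2.connectedComponentsWithStats(m)
    for i in range(1,k):
        if st[i,4]>150:
            q=P[l==i]; r=cv2.minAreaRect(q[:,:2].astype(np.float32)); print(n,st[i],np.median(q,0).round(4),r)
E
```

```text
t 16.65 p [ 0.6267 -0.0813  0.1854] bearing 179.51 tilt z [-0.002  0.    -1.   ] n 3 F [ 0.6 -0.1  1.3] w 52.9
slide [[-0.03, 0.11, 2.85], [-0.03, 0.11, 2.85], [-0.03, 0.11, 2.85]]
dr [0.0, -0.0, -0.3] each
cauls [ 306  108   31  144 4189] [ 0.6115 -0.0773  0.09  ] ((0.6183731555938721, -0.07760141044855118), (0.1403454691171646, 0.027936631813645363), 0.40628644824028015)
cauls [ 244  160   33   67 1913] [ 0.6265 -0.1367  0.09  ] ((0.6284878849983215, -0.1375528872013092), (0.06575338542461395, 0.0283643901348114), 0.8993517756462097)
bar [ 273  107   37  145 4125] [ 0.62   -0.1085  0.0492] ((0.6266518235206604, -0.10961078852415085), (0.16097642481327057, 0.03429866209626198), 0.32722043991088867)
```

View pics/w12.png

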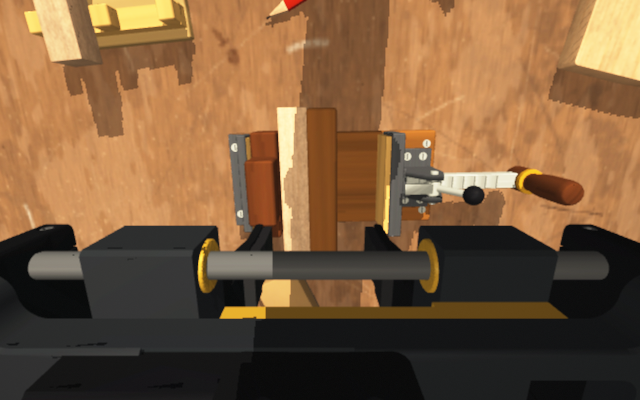

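The wrist view gives the long block at y -0.0776, the short at -0.137 and the bar at -0.109, all within about 0.5° of square. Descending on the long block.

Call:
move_arm(
  jaw=[120,120,120,120,120],
  slide=[
    [0,0.4,3],
    [0,0,4],
    [0,0,2],
    [0,0,0],
    [0,0,0],
  ],
  dr=[
    [0,0,-0.9],
    [0,0,0],
    [0,0,0],
    [0,0,0],
    [0,0,0],
  ],
)

```text
time: 17.2
position: [0.6277, -0.0759, 0.0967]
tool_rot: [-0.018, 3.142, 0.0]
ft_force: [-0.9, 0.0, -0.2]
grip_width: 0.53
```

```bash
python3 plan.py 0.6275 -0.0775 0.032 180.5 3
```

```text
t 17.2 p [ 0.6277 -0.0759  0.0967] bearing -179.33 tilt z [ 0.  0. -1.] n 3 F [-0.9  0.  -0.2] w 46.1
slide [[0.01, -0.05, 2.16], [0.01, -0.05, 2.16], [0.01, -0.05, 2.16]]
dr [0.0, 0.0, 0.1] each
```

Call:
move_arm(
  jaw=[120,120,120,120,120],
  slide=[
    [0,-0.15,2.0],
    [0,0,2.0],
    [0,0,1.5],
    [0,0,0.8],
    [0,0,0],
  ],
  dr=[
    [0,0,0.3],
    [0,0,0],
    [0,0,0],
    [0,0,0],
    [0,0,0],
  ],
)

```text
time: 17.7
position: [0.6272, -0.078, 0.033]
tool_rot: [0.01, -3.141, -0.0]
ft_force: [-1.0, 0.4, -0.2]
grip_width: 0.531
```

Call:
move_arm(
  jaw=[255,255,255,255,255],
  slide=[
    [0,0,0],
    [0,0,0],
    [0,0,0],
    [0,0,0],
    [0,0,0],
  ],
  dr=[
    [0,0,0],
    [0,0,0],
    [0,0,0],
    [0,0,0],
    [0,0,0],
  ],
  force=35,
)

```text
time: 18.2
position: [0.6282, -0.0781, 0.0342]
tool_rot: [-0.01, 3.14, 0.0]
ft_force: [0.2, 0.4, 3.2]
grip_width: 0.323
```

```bash
python3 plan.py 0.6275 -0.0775 0.032 180.5 3
```

```text
t 18.2 p [ 0.6282 -0.0781  0.0342] bearing -179.64 tilt z [ 0.002  0.    -1.   ] n 3 F [0.2 0.4 3.2] w 28.1
slide [[0.02, 0.02, 0.07], [0.02, 0.02, 0.07], [0.02, 0.02, 0.07]]
dr [0.0, 0.0, -0.0] each
```

The long block is gripped at 28.1 mm. Now I lift it and carry it to the scrap board.

Call:
move_arm(
  jaw=[255,255,255,255,255],
  slide=[
    [0,0,-1.5],
    [0,0,-3],
    [0,0,-4],
    [0,0,-4],
    [0.5,1.0,-2],
  ],
  dr=[
    [0,0,0],
    [0,0,0],
    [0,0,0],
    [0,0,0],
    [0,0,0],
  ],
)

```text
time: 18.7
position: [0.6239, -0.0709, 0.183]
tool_rot: [-0.005, 3.136, -0.003]
ft_force: [1.1, -0.5, -1.9]
grip_width: 0.319
```

Call:
move_arm(
  jaw=[255,255,255,255,255],
  slide=[
    [1.5,3.0,0],
    [1.8,3.7,0],
    [1.8,3.7,0],
    [1.8,3.7,0],
    [1.8,3.7,0],
  ],
  dr=[
    [0,0,0],
    [0,0,0],
    [0,0,0],
    [0,0,0],
    [0,0,0],
  ],
)

```text
time: 19.2
position: [0.533, 0.1101, 0.1788]
tool_rot: [0.009, -3.141, 0.0]
ft_force: [1.4, 0.4, -2.5]
grip_width: 0.322
```

Call:
move_arm(
  jaw=[255,255,255,255,255],
  slide=[
    [1.8,3.7,0],
    [1.8,3.7,0],
    [1.8,3.7,0],
    [1.8,3.7,0],
    [1.5,3.0,0],
  ],
  dr=[
    [0,0,0],
    [0,0,0],
    [0,0,0],
    [0,0,0],
    [0,0,0],
  ],
)

```text
time: 19.7
position: [0.4445, 0.2885, 0.1788]
tool_rot: [0.012, -3.141, -0.0]
ft_force: [0.3, 0.4, -1.8]
grip_width: 0.321
```

```bash
python3 plan.py 0.427 0.348 0.18 180.4;python3 - <<'E'
from h import *
im,d,s=snap('scene','s13')
E
```

```text
t 19.7 p [0.4445 0.2885 0.1788] bearing -179.57 tilt z [-0.  0. -1.] n 2 F [ 0.3  0.4 -1.8] w 27.9
slide [[0.85, 2.98, -0.06], [0.85, 2.98, -0.06]]
dr [0.0, -0.0, 0.0] each
```

View pics/s13.png

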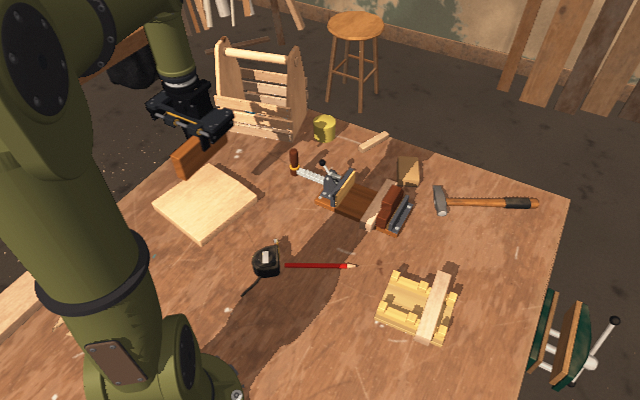

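Call:
move_arm(
  jaw=[255,255,255,255,255],
  slide=[
    [0.9,3.0,0],
    [0.9,3.0,0],
    [0,0,3],
    [0,0,4],
    [0,0,3.5],
  ],
  dr=[
    [0,0,0],
    [0,0,0],
    [0,0,0],
    [0,0,0],
    [0,0,0],
  ],
)

```text
time: 20.25
position: [0.4277, 0.3459, 0.0724]
tool_rot: [-0.01, 3.141, -0.001]
ft_force: [0.7, -0.6, -2.3]
grip_width: 0.322
```

```bash
python3 plan.py 0.427 0.348 0.044 180.4 2
```

```text
t 20.25 p [0.4277 0.3459 0.0724] bearing -179.63 tilt z [ 0.    -0.001 -1.   ] n 2 F [ 0.7 -0.6 -2.3] w 28.0
slide [[0.04, 0.1, 1.42], [0.04, 0.1, 1.42]]
dr [-0.0, 0.0, -0.0] each
```

Call:
move_arm(
  jaw=[255,255,255,255,255],
  slide=[
    [0,0,1.4],
    [0,0,0.8],
    [0,0,0.4],
    [0,0,0.2],
    [0,0,0.1],
  ],
  dr=[
    [0,0,0],
    [0,0,0],
    [0,0,0],
    [0,0,0],
    [0,0,0],
  ],
)

```text
time: 20.75
position: [0.4288, 0.3472, 0.0457]
tool_rot: [-0.01, 3.14, 0.003]
ft_force: [0.7, 0.5, -2.8]
grip_width: 0.32
```

Call:
move_arm(
  jaw=[255,255],
  slide=[
    [0,0,0.1],
    [0,0,0],
  ],
  dr=[
    [0,0,0],
    [0,0,0],
  ],
)

```text
time: 20.95
position: [0.4282, 0.3468, 0.044]
tool_rot: [-0.01, 3.141, 0.001]
ft_force: [-0.8, 0.8, -2.5]
grip_width: 0.319
```

Call:
move_arm(
  jaw=[255,255,255,255],
  slide=[
    [0,0,0.1],
    [0,0,0.1],
    [0,0,0.1],
    [0,0,0],
  ],
  dr=[
    [0,0,0],
    [0,0,0],
    [0,0,0],
    [0,0,0],
  ],
)

```text
time: 21.35
position: [0.4281, 0.3472, 0.0419]
tool_rot: [-0.011, 3.141, 0.001]
ft_force: [-3.0, -1.2, 6.2]
grip_width: 0.32
```

Contact at 0.042, as predicted. Releasing and lifting.

Call:
move_arm(
  jaw=[120,120,120,120,120],
  slide=[
    [0,0,0],
    [0,0,0],
    [0,0,0],
    [0,0,0],
    [0,0,-2],
  ],
  dr=[
    [0,0,0],
    [0,0,0],
    [0,0,0],
    [0,0,0],
    [0,0,0],
  ],
)

```text
time: 21.85
position: [0.426, 0.3449, 0.0579]
tool_rot: [0.01, -3.137, 0.006]
ft_force: [-0.8, -0.3, 0.0]
grip_width: 0.524
```

Call:
move_arm(
  jaw=[120,120,120,120,120],
  slide=[
    [0,0,-4],
    [0,0,-4],
    [0,0,-4],
    [-1.5,-3.3,0],
    [-1.7,-3.8,0],
  ],
  dr=[
    [0,0,0],
    [0,0,0],
    [0,0,0],
    [0,0,0],
    [0,0,0],
  ],
)

```text
time: 22.35
position: [0.4607, 0.2773, 0.1822]
tool_rot: [-0.017, 3.139, 0.004]
ft_force: [0.1, -0.4, 0.0]
grip_width: 0.528
```

Call:
move_arm(
  jaw=[120,120,120,120,120],
  slide=[
    [-1.7,-4,0],
    [-1.7,-4,0],
    [-1.7,-4,0],
    [-1.7,-4,0],
    [-1.7,-4,0],
  ],
  dr=[
    [0,0,0],
    [0,0,0],
    [0,0,0],
    [0,0,0],
    [0,0,0],
  ],
)

```text
time: 22.85
position: [0.547, 0.0746, 0.1804]
tool_rot: [-0.01, 3.141, 0.0]
ft_force: [0.8, 0.0, -0.8]
grip_width: 0.529
```

Call:
move_arm(
  jaw=[120,120,120,120,120],
  slide=[
    [-1.7,-4,0],
    [-1.7,-4,0],
    [-1.7,-4,0],
    [-1.7,-4,0],
    [-1,-2,0],
  ],
  dr=[
    [0,0,0],
    [0,0,0],
    [0,0,0],
    [0,0,0],
    [0,0,0],
  ],
)

```text
time: 23.35
position: [0.6259, -0.1087, 0.1802]
tool_rot: [-0.002, 3.141, -0.004]
ft_force: [-0.4, 1.3, 0.2]
grip_width: 0.53
```

```bash
python3 plan.py 0.628 -0.1375 0.12 180.5;python3 - <<'E'
from h import *
im,d,s=snap('scene','s14')
E
```

```text
t 23.35 p [ 0.6259 -0.1087  0.1802] bearing -179.93 tilt z [ 0.    -0.003 -1.   ] n 2 F [-0.4  1.3  0.2] w 46.1
slide [[-0.1, -1.43, 3.01], [-0.1, -1.44, 3.01]]
dr [-0.1, 0.0, -0.2] each
```

View pics/s14.png

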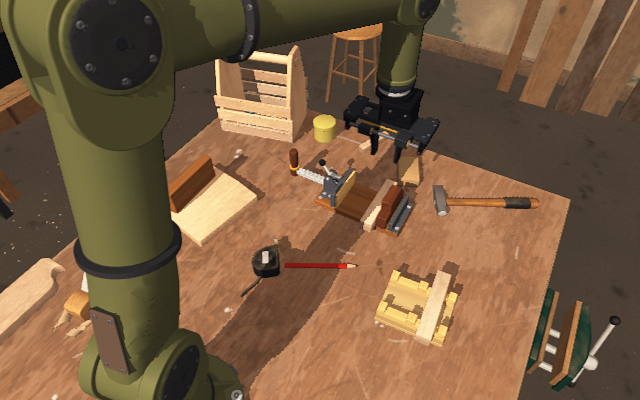

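The long block stands upright on the board at (190,185). Next, the short one.

Call:
move_arm(
  jaw=[120,120,120,120,120],
  slide=[
    [-0.1,-1.4,2.0],
    [-0.1,-1.45,3],
    [0,0,3.0],
    [0,0,0],
    [0,0,0],
  ],
  dr=[
    [0,0,-0.4],
    [0,0,0],
    [0,0,0],
    [0,0,0],
    [0,0,0],
  ],
)

```text
time: 23.9
position: [0.6278, -0.131, 0.1004]
tool_rot: [0.022, -3.141, -0.001]
ft_force: [-0.2, 0.0, 0.3]
grip_width: 0.53
```

```bash
python3 plan.py 0.628 -0.1375 0.0335 180.5 3
```

```text
t 23.9 p [ 0.6278 -0.131   0.1004] bearing -179.21 tilt z [-0.001  0.    -1.   ] n 3 F [-0.2  0.   0.3] w 46.1
slide [[-0.01, -0.22, 2.23], [-0.01, -0.22, 2.23], [-0.01, -0.22, 2.23]]
dr [0.0, -0.0, 0.1] each
```

Call:
move_arm(
  jaw=[120,120,120,120,120],
  slide=[
    [0,-0.65,0],
    [0,0,2.0],
    [0,0,2.5],
    [0,0,1.7],
    [0,0,0.4],
  ],
  dr=[
    [0,0,0.4],
    [0,0,0],
    [0,0,0],
    [0,0,0],
    [0,0,0],
  ],
)

```text
time: 24.4
position: [0.6273, -0.138, 0.0333]
tool_rot: [0.01, -3.14, -0.001]
ft_force: [0.0, 0.2, -0.5]
grip_width: 0.527
```

Call:
move_arm(
  jaw=[120,255,255,255,255],
  slide=[
    [0,0,0],
    [0,0,0],
    [0,0,0],
    [0,0,0],
    [0,0,0],
  ],
  dr=[
    [0,0,0],
    [0,0,0],
    [0,0,0],
    [0,0,0],
    [0,0,0],
  ],
)

```text
time: 24.9
position: [0.6286, -0.1383, 0.0353]
tool_rot: [-0.01, 3.14, 0.0]
ft_force: [-0.5, 0.4, 3.4]
grip_width: 0.319
```

Call:
move_arm(
  jaw=[255,255],
  slide=[
    [0,0,0],
    [0,0,0],
  ],
  dr=[
    [0,0,0],
    [0,0,0],
  ],
)

```text
time: 25.1
position: [0.6287, -0.1382, 0.0353]
tool_rot: [-0.01, 3.14, 0.0]
ft_force: [-0.5, -0.2, 4.6]
grip_width: 0.323
```

```bash
python3 plan.py 0.427 0.26 0.18 180.5
```

```text
t 25.1 p [ 0.6287 -0.1382  0.0353] bearing -179.64 tilt z [ 0.001  0.    -1.   ] n 12 F [-0.5 -0.2  4.6] w 28.1
slide [[1.66, 3.33, -1.21], [1.66, 3.33, -1.21], [1.66, 3.33, -1.21], [1.66, 3.33, -1.21], [1.66, 3.33, -1.21], [1.66, 3.33, -1.21], [1.66, 3.33, -1.21], [1.66, 3.33, -1.21], [1.66, 3.33, -1.21], [1.66, 3.33, -1.21], [1.66, 3.33, -1.21], [1.66, 3.33, -1.21]]
dr [0.0, 0.0, -0.0] each
```

Call:
move_arm(
  jaw=[255,255,255,255,255],
  slide=[
    [0,0,-1.5],
    [0,0,-3],
    [0,0,-4],
    [0,0,-4],
    [0.7,1.3,-2],
  ],
  dr=[
    [0,0,0],
    [0,0,0],
    [0,0,0],
    [0,0,0],
    [0,0,0],
  ],
)

```text
time: 25.6
position: [0.6222, -0.1284, 0.1838]
tool_rot: [-0.004, 3.136, -0.004]
ft_force: [0.2, -0.3, -2.2]
grip_width: 0.319
```

Call:
move_arm(
  jaw=[255,255,255,255,255],
  slide=[
    [1.6,3.2,0],
    [1.9,3.7,0],
    [1.9,3.7,0],
    [1.9,3.7,0],
    [1.9,3.7,0],
  ],
  dr=[
    [0,0,0],
    [0,0,0],
    [0,0,0],
    [0,0,0],
    [0,0,0],
  ],
)

```text
time: 26.1
position: [0.5263, 0.0552, 0.1795]
tool_rot: [0.009, -3.141, 0.0]
ft_force: [1.1, 1.2, -2.0]
grip_width: 0.319
```

Call:
move_arm(
  jaw=[255,255,255,255,255],
  slide=[
    [1.9,3.7,0],
    [1.9,3.7,0],
    [1.9,3.7,0],
    [1.9,3.7,0],
    [1.9,3.7,0],
  ],
  dr=[
    [0,0,0],
    [0,0,0],
    [0,0,0],
    [0,0,0],
    [0,0,0],
  ],
)

```text
time: 26.6
position: [0.4304, 0.2394, 0.1797]
tool_rot: [-0.009, 3.141, -0.001]
ft_force: [0.8, 0.5, -1.2]
grip_width: 0.318
```

```bash
python3 plan.py 0.427 0.26 0.046 180.5
```

```text
t 26.6 p [0.4304 0.2394 0.1797] bearing -179.67 tilt z [ 0. -0. -1.] n 4 F [ 0.8  0.5 -1.2] w 27.7
slide [[0.08, 0.52, 3.34], [0.08, 0.52, 3.34], [0.08, 0.52, 3.34], [0.08, 0.52, 3.34]]
dr [-0.0, 0.0, -0.0] each
```

Call:
move_arm(
  jaw=[255,255,255,255,255],
  slide=[
    [0.3,1.6,2],
    [0,0,4],
    [0,0,4],
    [0,0,2.6],
    [0,0,0.6],
  ],
  dr=[
    [0,0,0],
    [0,0,0],
    [0,0,0],
    [0,0,0],
    [0,0,0],
  ],
)

```text
time: 27.1
position: [0.4258, 0.2525, 0.0442]
tool_rot: [0.01, -3.136, 0.007]
ft_force: [0.3, 0.2, -2.0]
grip_width: 0.316
```

Call:
move_arm(
  jaw=[255,255,255,255],
  slide=[
    [0,0,0.2],
    [0,0,0.1],
    [0,0,0.1],
    [0,0,0],
  ],
  dr=[
    [0,0,0],
    [0,0,0],
    [0,0,0],
    [0,0,0],
  ],
)

```text
time: 27.5
position: [0.4294, 0.2551, 0.0446]
tool_rot: [-0.01, 3.14, 0.002]
ft_force: [-0.3, 0.2, -2.0]
grip_width: 0.323
```

Call:
move_arm(
  jaw=[255,255,255,255],
  slide=[
    [0,0,0.1],
    [0,0,0.1],
    [0,0,0],
    [0,0,0],
  ],
  dr=[
    [0,0,0],
    [0,0,0],
    [0,0,0],
    [0,0,0],
  ],
)

```text
time: 27.9
position: [0.4292, 0.2552, 0.0431]
tool_rot: [-0.01, 3.14, 0.002]
ft_force: [-2.2, -1.7, 6.7]
grip_width: 0.319
```

Contact. Releasing, then back to the bar.

Call:
move_arm(
  jaw=[120,120,120,120,120],
  slide=[
    [0,0,0],
    [0,0,0],
    [0,0,0],
    [0,0,0],
    [0,0,-2],
  ],
  dr=[
    [0,0,0],
    [0,0,0],
    [0,0,0],
    [0,0,0],
    [0,0,0],
  ],
)

```text
time: 28.4
position: [0.4265, 0.2531, 0.0591]
tool_rot: [0.01, -3.137, 0.005]
ft_force: [0.8, -0.6, -0.2]
grip_width: 0.522
```

Call:
move_arm(
  jaw=[120,120,120,120,120],
  slide=[
    [0,0,-4],
    [0,0,-4],
    [0,0,-4],
    [-1.7,-3.3,0],
    [-2,-3.8,0],
  ],
  dr=[
    [0,0,0],
    [0,0,0],
    [0,0,0],
    [0,0,0],
    [0,0,0],
  ],
)

```text
time: 28.9
position: [0.4667, 0.1851, 0.1832]
tool_rot: [-0.017, 3.138, 0.003]
ft_force: [1.4, -0.5, -0.6]
grip_width: 0.529
```

Call:
move_arm(
  jaw=[120,120,120,120,120],
  slide=[
    [-2,-4,0],
    [-2,-4,0],
    [-2,-4,0],
    [-2,-4,0],
    [-2,-4,0],
  ],
  dr=[
    [0,0,0],
    [0,0,0],
    [0,0,0],
    [0,0,0],
    [0,0,0],
  ],
)

```text
time: 29.4
position: [0.5678, -0.0173, 0.1814]
tool_rot: [-0.01, 3.141, 0.0]
ft_force: [0.5, 0.7, 0.8]
grip_width: 0.521
```

Call:
move_arm(
  jaw=[120,120,120,120,120],
  slide=[
    [-2,-4,0],
    [-2,-4,0],
    [0,0,0],
    [0,0,0],
    [0,0,0],
  ],
  dr=[
    [0,0,0],
    [0,0,0],
    [0,0,0],
    [0,0,0],
    [0,0,0],
  ],
)

```text
time: 29.9
position: [0.6075, -0.0938, 0.181]
tool_rot: [0.012, -3.141, -0.002]
ft_force: [-1.3, 0.1, -0.3]
grip_width: 0.53
```

```bash
python3 plan.py 0.628 -0.109 0.12 180.4;python3 - <<'E'
from h import *
im,d,s=snap('scene','s15')
im,d,s=snap('wrist','w15')
P=cloud('wrist',d,s)
m=((P[...,2]>.043)&(P[...,2]<.055)&(abs(P[...,0]-.627)<.12)&(P[...,1]>-.14)&(P[...,1]<-.08)).astype(np.uint8)
k,l,st,_=cv2.connectedComponentsWithStats(m)
for i in range(1,k):
    if st[i,4]>150:
        q=P[l==i]; print(st[i],np.median(q,0).round(4),cv2.minAreaRect(q[:,:2].astype(np.float32)))
im,d,s=snap('top','t15');P=cloud('top',d)
for q in ['drying_rack','earlier_bar','long_caul','short_caul']:
    for o in regions_of('top',q)[:1]:
        p=P[o['mask']];p=p[~np.isnan(p[:,0])];print(q,o['score'],np.median(p,0).round(3))
        for lo,hi in [(.006,.019),(.036,.047),(.052,.064),(.09,.105)]:
            t=p[(p[:,2]>lo)&(p[:,2]<hi)]
            if len(t)>50: print(lo,len(t),cv2.minAreaRect(t[:,:2].astype(np.float32)))
E
```

```text
t 29.9 p [ 0.6075 -0.0938  0.181 ] bearing -179.56 tilt z [-0.001  0.001 -1.   ] n 2 F [-1.3  0.1 -0.3] w 46.1
slide [[-1.02, -0.77, 3.05], [-1.02, -0.77, 3.05]]
dr [0.0, -0.0, 0.0] each
[ 289  126   30  126 3549] [ 0.6106 -0.1082  0.0492] ((0.6164227724075317, -0.10819806158542633), (0.1403295397758484, 0.030315803363919258), 0.535798192024231)
drying_rack 0.81 [ 0.415 -0.279  0.014]
0.006 906 ((0.417420893907547, -0.299552321434021), (0.12352228909730911, 0.15096710622310638), 4.526068687438965)
0.036 212 ((0.41752639412879944, -0.29860275983810425), (0.10296840220689774, 0.1458263397216797), 5.266421794891357)
earlier_bar 0.96 [ 0.418 -0.329  0.056]
0.052 522 ((0.4203958809375763, -0.3315724730491638), (0.16427268087863922, 0.03300219029188156), 4.7746052742004395)
long_caul 0.98 [0.428 0.338 0.096]
0.09 531 ((0.42974159121513367, 0.3451158106327057), (0.15682247281074524, 0.029268117621541023), 0.20538771152496338)
short_caul 0.59 [0.429 0.249 0.09 ]
0.052 68 ((0.4317209720611572, 0.2532835304737091), (0.11326885223388672, 0.02727205865085125), 1.535263180732727)
0.09 223 ((0.4304485321044922, 0.2532566487789154), (0.0640341192483902, 0.027705036103725433), 1.2429859638214111)
```

View pics/s15.png

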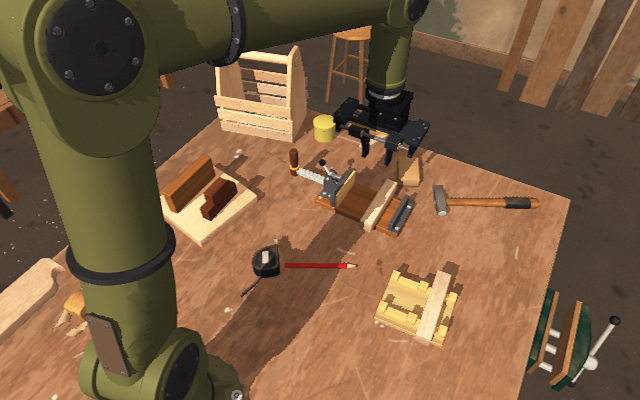

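View pics/w15.png

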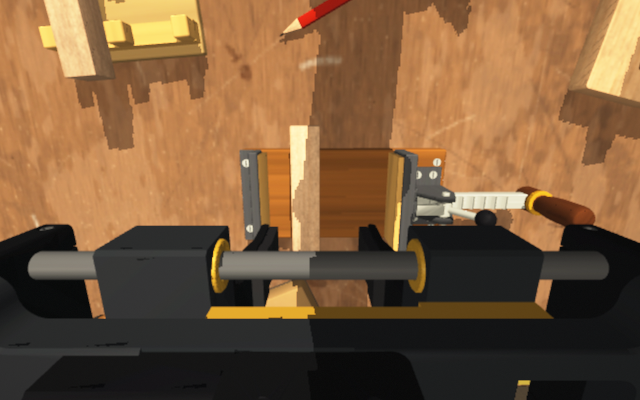

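Both blocks stand on the board and the rack slot is at (0.4148,-0.266), yaw 4.8°. The bar is next.

Call:
move_arm(
  jaw=[120,120,120,120,120],
  slide=[
    [-1.0,-0.75,2],
    [-1.0,-0.75,3],
    [0,0,3],
    [0,0,0],
    [0,0,0],
  ],
  dr=[
    [0,0,0],
    [0,0,0],
    [0,0,0],
    [0,0,0],
    [0,0,0],
  ],
)

```text
time: 30.75
position: [0.6276, -0.1099, 0.1016]
tool_rot: [0.01, -3.141, -0.0]
ft_force: [0.3, -0.0, -1.1]
grip_width: 0.529
```

```bash
python3 plan.py 0.628 -0.1087 0 180.4 4
```

```text
t 30.75 p [ 0.6276 -0.1099  0.1016] bearing -179.62 tilt z [-0.001  0.    -1.   ] n 4 F [ 0.3 -0.  -1.1] w 46.0
slide [[-0.01, 0.03, 2.54], [-0.01, 0.03, 2.54], [-0.01, 0.03, 2.54], [-0.01, 0.03, 2.54]]
dr [0.0, -0.0, -0.0] each
```

Call:
move_arm(
  jaw=[120,120,120,120,120],
  slide=[
    [0,0.1,3],
    [0,0,3],
    [0,0,2.5],
    [0,0,1.0],
    [0,0,0.3],
  ],
  dr=[
    [0,0,0],
    [0,0,0],
    [0,0,0],
    [0,0,0],
    [0,0,0],
  ],
)

```text
time: 31.25
position: [0.6283, -0.109, 0.004]
tool_rot: [-0.01, 3.141, 0.0]
ft_force: [0.0, 1.7, -0.1]
grip_width: 0.532
```

Call:
move_arm(
  jaw=[120,120,255,255,255],
  slide=[
    [0,0,0.2],
    [0,0,0],
    [0,0,0],
    [0,0,0],
    [0,0,0],
  ],
  dr=[
    [0,0,0],
    [0,0,0],
    [0,0,0],
    [0,0,0],
    [0,0,0],
  ],
)

```text
time: 31.75
position: [0.6282, -0.1091, 0.002]
tool_rot: [-0.01, 3.141, 0.001]
ft_force: [-1.2, -0.6, 2.4]
grip_width: 0.355
```

Call:
move_arm(
  jaw=[255,255,255],
  slide=[
    [0,0,0],
    [0,0,0],
    [0,0,0],
  ],
  dr=[
    [0,0,0],
    [0,0,0],
    [0,0,0],
  ],
)

```text
time: 32.05
position: [0.6283, -0.109, 0.002]
tool_rot: [-0.01, 3.141, 0.0]
ft_force: [-0.7, 0.4, 4.9]
grip_width: 0.354
```

Call:
move_arm(
  jaw=[255,255,255,255,255],
  slide=[
    [0,0,-1.5],
    [0,0,-3],
    [0,0,-4],
    [0,0,-4],
    [1,-0.7,-2],
  ],
  dr=[
    [0,0,0],
    [0,0,0],
    [0,0,0],
    [0,0,0],
    [0,0,0],
  ],
)

```text
time: 32.55
position: [0.6203, -0.1156, 0.1508]
tool_rot: [-0.013, 3.136, -0.0]
ft_force: [0.7, 0.9, -0.4]
grip_width: 0.351
```

Call:
move_arm(
  jaw=[255,255,255,255,255],
  slide=[
    [2.5,-1.9,0],
    [3.1,-2.3,0],
    [3.1,-2.3,0],
    [3.1,-2.3,0],
    [3.1,-2.3,0],
  ],
  dr=[
    [0,0,0],
    [0,0,0],
    [0,0,0],
    [0,0,0],
    [0,0,-2],
  ],
)

```text
time: 33.05
position: [0.4678, -0.2293, 0.1467]
tool_rot: [-0.065, 3.141, -0.0]
ft_force: [0.7, 0.0, -0.7]
grip_width: 0.352
```

```bash
python3 plan.py 0.4148 -0.266 0.1 184.8
```

```text
t 33.05 p [ 0.4678 -0.2293  0.1467] bearing -177.63 tilt z [ 0. -0. -1.] n 2 F [ 0.7  0.  -0.7] w 30.6
slide [[2.72, -1.72, 2.33], [2.76, -1.67, 2.33]]
dr [-0.0, 0.0, -1.2] each
```

Call:
move_arm(
  jaw=[255,255,255,255,255],
  slide=[
    [2.6,-1.7,0],
    [2.6,-1.6,0],
    [0,0,2],
    [0,0,2],
    [0,0,0],
  ],
  dr=[
    [0,0,-1.2],
    [0,0,-1.2],
    [0,0,0],
    [0,0,0],
    [0,0,0],
  ],
)

```text
time: 33.55
position: [0.4168, -0.2632, 0.1044]
tool_rot: [0.128, -3.135, -0.003]
ft_force: [-0.5, 0.2, -1.5]
grip_width: 0.354
```

```bash
python3 plan.py 0.4148 -0.266 0.014 184.8 4; python3 - <<'E'
from h import *
im,d,s=snap('wrist','w16')
P=cloud('wrist',d,s)
v,u=np.mgrid[:400,:640]
# upstand tops
m=(P[...,2]>.037)&(P[...,2]<.048)&(abs(P[...,0]-.417)<.08)&(abs(P[...,1]+.299)<.09)&(d>.1)
q=P[m]
print(len(q))
M=R.from_euler('z',-4.8,degrees=True).as_matrix()
l=(q-np.array([.4175,-.299,0]))@M.T
h,e=np.histogram(l[:,1],bins=np.arange(-.08,.082,.005));print([(round(a,3),int(b)) for a,b in zip(e,h) if b])
h,e=np.histogram(l[:,0],bins=np.arange(-.08,.082,.005));print([(round(a,3),int(b)) for a,b in zip(e,h) if b])
E
```

```text
t 33.55 p [ 0.4168 -0.2632  0.1044] bearing -175.31 tilt z [-0.004  0.002 -1.   ] n 4 F [-0.5  0.2 -1.5] w 30.8
slide [[0.05, -0.07, 2.26], [0.05, -0.07, 2.26], [0.05, -0.07, 2.26], [0.06, -0.07, 2.26]]
dr [0.0, -0.1, -0.0] each
1757
[(np.float64(-0.075), 41), (np.float64(-0.07), 147), (np.float64(-0.065), 149), (np.float64(-0.06), 171), (np.float64(-0.02), 418), (np.float64(-0.01), 110), (np.float64(-0.005), 156), (np.float64(0.0), 153), (np.float64(0.005), 100), (np.float64(0.06), 63), (np.float64(0.065), 151), (np.float64(0.07), 98)]
[(np.float64(-0.08), 21), (np.float64(-0.075), 16), (np.float64(-0.07), 21), (np.float64(-0.065), 18), (np.float64(-0.06), 20), (np.float64(-0.055), 261), (np.float64(-0.05), 343), (np.float64(-0.045), 343), (np.float64(-0.04), 342), (np.float64(-0.035), 118), (np.float64(-0.03), 17), (np.float64(-0.025), 17), (np.float64(-0.02), 15), (np.float64(-0.015), 14), (np.float64(-0.01), 18), (np.float64(-0.005), 17), (np.float64(0.0), 11), (np.float64(0.005), 17), (np.float64(0.01), 18), (np.float64(0.015), 13), (np.float64(0.02), 13), (np.float64(0.025), 15), (np.float64(0.03), 29), (np.float64(0.035), 13), (np.float64(0.04), 15), (np.float64(0.045), 4)]
```

View pics/w16.png

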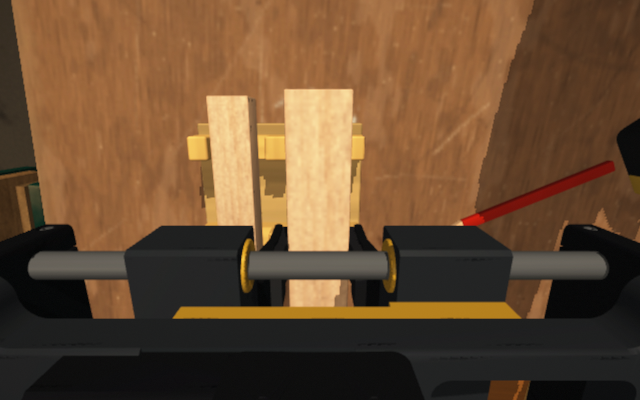

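The slot edges agree: the middle upstand is at local y ±0.01. Lowering the bar.

Call:
move_arm(
  jaw=[255,255,255,255,255],
  slide=[
    [0.15,-0.2,1.5],
    [0,0,2.0],
    [0,0,1.5],
    [0,0,0],
    [0,0,0],
  ],
  dr=[
    [0,0,0],
    [0,0,0],
    [0,0,0],
    [0,0,0],
    [0,0,0],
  ],
)

```text
time: 34.1
position: [0.4186, -0.2663, 0.0575]
tool_rot: [-0.131, 3.138, -0.001]
ft_force: [0.6, -0.7, -0.8]
grip_width: 0.354
```

```bash
python3 plan.py 0.4148 -0.266 0.012 184.8 4
```

```text
t 34.1 p [ 0.4186 -0.2663  0.0575] bearing -175.23 tilt z [ 0.001 -0.001 -1.   ] n 4 F [ 0.6 -0.7 -0.8] w 30.8
slide [[0.1, 0.02, 1.14], [0.1, 0.02, 1.14], [0.1, 0.02, 1.14], [0.1, 0.02, 1.14]]
dr [-0.0, 0.0, -0.0] each
```

Call:
move_arm(
  jaw=[255,255,255,255,255],
  slide=[
    [0.3,0,1.2],
    [0,0,1.5],
    [0,0,1.3],
    [0,0,0.4],
    [0,0,0.1],
  ],
  dr=[
    [0,0,0],
    [0,0,0],
    [0,0,0],
    [0,0,0],
    [0,0,0],
  ],
)

```text
time: 34.6
position: [0.4146, -0.2661, 0.0108]
tool_rot: [0.13, -3.138, -0.0]
ft_force: [0.1, -0.9, -1.4]
grip_width: 0.356
```

Call:
move_arm(
  jaw=[255,255,255],
  slide=[
    [0,0,0.1],
    [0,0,0],
    [0,0,0],
  ],
  dr=[
    [0,0,0],
    [0,0,0],
    [0,0,0],
  ],
)

```text
time: 34.9
position: [0.4154, -0.2664, 0.0108]
tool_rot: [-0.13, 3.138, -0.0]
ft_force: [0.4, -0.3, -1.5]
grip_width: 0.352
```

Call:
move_arm(
  jaw=[255,255,255],
  slide=[
    [0,0,0.1],
    [0,0,0.1],
    [0,0,0],
  ],
  dr=[
    [0,0,0],
    [0,0,0],
    [0,0,0],
  ],
)

```text
time: 35.2
position: [0.4155, -0.2664, 0.0099]
tool_rot: [-0.13, 3.138, 0.001]
ft_force: [-2.9, 2.4, 11.0]
grip_width: 0.353
```

It seated at 0.0099, against 0.010 predicted. Releasing only to 46 mm because of the neighbouring bar.

Call:
move_arm(
  jaw=[125,125,125,125,125],
  slide=[
    [0,0,0],
    [0,0,0],
    [0,0,0],
    [0,0,0],
    [0,0,-1],
  ],
  dr=[
    [0,0,0],
    [0,0,0],
    [0,0,0],
    [0,0,0],
    [0,0,0],
  ],
)

```text
time: 35.7
position: [0.4137, -0.2656, 0.0175]
tool_rot: [0.13, -3.136, -0.002]
ft_force: [0.3, -0.4, 0.5]
grip_width: 0.508
```

Call:
move_arm(
  jaw=[120,120,120,120,120],
  slide=[
    [0,0,-4],
    [0,0,-4],
    [0,0,-4],
    [0,0,-4],
    [0,3,0],
  ],
  dr=[
    [0,0,0],
    [0,0,0],
    [0,0,0],
    [0,0,0],
    [0,0,0],
  ],
)

```text
time: 36.2
position: [0.4153, -0.2416, 0.185]
tool_rot: [-0.12, 3.129, -0.01]
ft_force: [1.2, -0.4, -0.3]
grip_width: 0.529
```

Call:
move_arm(
  jaw=[120,120,120,120,120],
  slide=[
    [0,4,0],
    [0,4,0],
    [0,4,0],
    [0,4,0],
    [0,4,0],
  ],
  dr=[
    [0,0,2],
    [0,0,2.4],
    [0,0,0],
    [0,0,0],
    [0,0,0],
  ],
)

```text
time: 36.7
position: [0.4063, -0.0351, 0.1792]
tool_rot: [-0.009, 3.14, -0.0]
ft_force: [1.0, 0.5, 0.4]
grip_width: 0.529
```

```bash
python3 plan.py 0.4285 0.254 0.18 180.4;python3 - <<'E'
from h import *
im,d,s=snap('scene','s17')
cv2.imwrite('pics/s17c.png',cv2.resize(im[230:370,340:500,::-1],None,fx=4,fy=4))
im,d,s=snap('top','t17');P=cloud('top',d)
M=R.from_euler('z',-4.8,degrees=True).as_matrix()
for q in ['glued_bar','earlier_bar']:
    for o in regions_of('top',q)[:2]:
        p=P[o['mask']];p=p[~np.isnan(p[:,0])];t=p[(p[:,2]>.045)&(p[:,2]<.07)]
        r=cv2.minAreaRect(t[:,:2].astype(np.float32));print(q,o['score'],np.median(p,0).round(3),r,M@(np.array([*r[0],0])-np.array([.4175,-.299,0])))
E
```

```text
t 36.7 p [ 0.4063 -0.0351  0.1792] bearing -179.67 tilt z [ 0.002  0.    -1.   ] n 8 F [1.  0.5 0.4] w 46.0
slide [[-0.3, 3.61, -0.01], [-0.3, 3.61, -0.01], [-0.3, 3.61, -0.01], [-0.3, 3.61, -0.01], [-0.3, 3.61, -0.01], [-0.3, 3.61, -0.01], [-0.3, 3.61, -0.01], [-0.3, 3.61, -0.01]]
dr [-0.0, 0.0, -0.0] each
glued_bar 0.65 [ 0.414 -0.264  0.056] ((0.4180178642272949, -0.26692843437194824), (0.16165299713611603, 0.032432809472084045), 4.988046169281006) [0.00319973 0.03191575 0.        ]
earlier_bar 0.78 [ 0.418 -0.33   0.056] ((0.4202660918235779, -0.3322480022907257), (0.1646735817193985, 0.03393838182091713), 5.0822625160217285) [-2.57303766e-05 -3.33628575e-02  0.00000000e+00]
```

View pics/s17c.png

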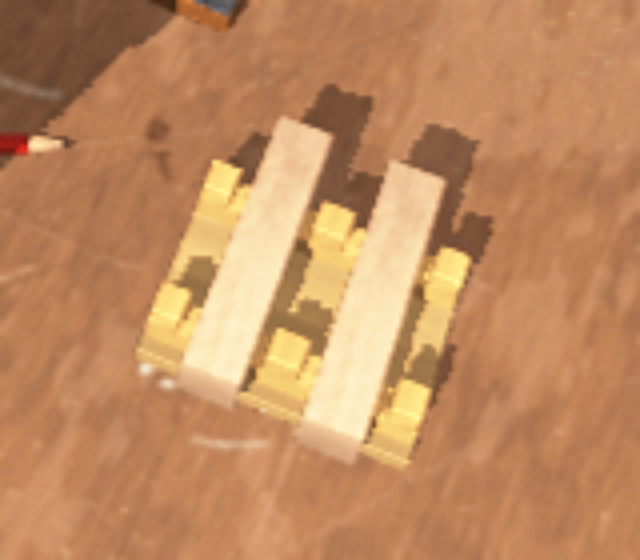

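The bar lies in the slot at rack-local (3, 32) mm and the earlier bar is unmoved. Now the short block goes back.

Call:
move_arm(
  jaw=[120,120,120,120,120],
  slide=[
    [-0.6,3.6,0],
    [-0.4,3.6,0],
    [-0.3,3.6,0],
    [-0.3,3.6,0],
    [-0.3,3.6,0],
  ],
  dr=[
    [0,0,0],
    [0,0,0],
    [0,0,0],
    [0,0,0],
    [0,0,0],
  ],
)

```text
time: 37.4
position: [0.4252, 0.1432, 0.1788]
tool_rot: [-0.005, 3.141, -0.0]
ft_force: [1.1, -0.3, 0.3]
grip_width: 0.531
```

Call:
move_arm(
  jaw=[120,120,120,120,120],
  slide=[
    [-0.2,3.6,0],
    [-0.2,3.5,0],
    [0,3.0,0],
    [0,0,0],
    [0,0,0],
  ],
  dr=[
    [0,0,0],
    [0,0,0],
    [0,0,0],
    [0,0,0],
    [0,0,0],
  ],
)

```text
time: 37.9
position: [0.4285, 0.2434, 0.1783]
tool_rot: [-0.008, 3.142, -0.002]
ft_force: [-0.3, -0.4, 0.1]
grip_width: 0.532
```

```bash
python3 plan.py 0.4292 0.2552 0.044 180.4
```

```text
t 37.9 p [0.4285 0.2434 0.1783] bearing -179.7 tilt z [ 0.    -0.001 -1.   ] n 4 F [-0.3 -0.4  0.1] w 46.3
slide [[-0.02, 0.3, 3.36], [-0.02, 0.3, 3.36], [-0.02, 0.3, 3.36], [-0.02, 0.3, 3.36]]
dr [-0.0, 0.0, -0.0] each
```

Call:
move_arm(
  jaw=[120,120,120,120,120],
  slide=[
    [0,1.2,1],
    [0,0,3],
    [0,0,2],
    [0,0,0],
    [0,0,0],
  ],
  dr=[
    [0,0,0],
    [0,0,0],
    [0,0,0],
    [0,0,0],
    [0,0,0],
  ],
)

```text
time: 38.4
position: [0.4279, 0.256, 0.1183]
tool_rot: [0.007, -3.141, 0.001]
ft_force: [-0.5, -0.4, -0.2]
grip_width: 0.533
```

```bash
python3 plan.py 0.4292 0.2552 0.044 180.4 4
```

```text
t 38.4 p [0.4279 0.256  0.1183] bearing -179.73 tilt z [-0. -0. -1.] n 4 F [-0.5 -0.4 -0.2] w 46.4
slide [[-0.03, -0.02, 1.86], [-0.03, -0.02, 1.86], [-0.03, -0.02, 1.86], [-0.03, -0.02, 1.86]]
dr [-0.0, -0.0, -0.0] each
```

Call:
move_arm(
  jaw=[120,120,120,120,120],
  slide=[
    [-0.1,-0.1,2],
    [0,0,2],
    [0,0,2],
    [0,0,1.0],
    [0,0,0.4],
  ],
  dr=[
    [0,0,0],
    [0,0,0],
    [0,0,0],
    [0,0,0],
    [0,0,0],
  ],
)

```text
time: 38.9
position: [0.429, 0.2555, 0.0444]
tool_rot: [-0.009, 3.141, 0.0]
ft_force: [0.1, -0.4, 0.7]
grip_width: 0.529
```

Call:
move_arm(
  jaw=[120,255,255,255,255],
  slide=[
    [0,0,0],
    [0,0,0],
    [0,0,0],
    [0,0,0],
    [0,0,0],
  ],
  dr=[
    [0,0,0],
    [0,0,0],
    [0,0,0],
    [0,0,0],
    [0,0,0],
  ],
)

```text
time: 39.4
position: [0.4292, 0.2559, 0.045]
tool_rot: [-0.01, 3.141, 0.001]
ft_force: [-0.8, -0.6, 2.0]
grip_width: 0.314
```

Call:
move_arm(
  jaw=[255,255],
  slide=[
    [0,0,0],
    [0,0,0],
  ],
  dr=[
    [0,0,0],
    [0,0,0],
  ],
)

```text
time: 39.6
position: [0.4291, 0.2559, 0.045]
tool_rot: [-0.01, 3.141, 0.001]
ft_force: [-0.2, -0.3, 4.5]
grip_width: 0.316
```

```bash
python3 plan.py 0.6287 -0.1382 0.18 180.4
```

```text
t 39.6 p [0.4291 0.2559 0.045 ] bearing -179.65 tilt z [ 0.001  0.001 -1.   ] n 12 F [-0.2 -0.3  4.5] w 27.5
slide [[-1.64, -3.29, -1.13], [-1.64, -3.29, -1.13], [-1.64, -3.29, -1.13], [-1.64, -3.29, -1.13], [-1.64, -3.29, -1.13], [-1.64, -3.29, -1.13], [-1.64, -3.29, -1.13], [-1.64, -3.29, -1.13], [-1.64, -3.29, -1.13], [-1.64, -3.29, -1.13], [-1.64, -3.29, -1.13], [-1.64, -3.29, -1.13]]
dr [0.0, 0.0, -0.0] each
```

Call:
move_arm(
  jaw=[255,255,255,255,255],
  slide=[
    [0,0,-1.5],
    [0,0,-3],
    [0,0,-4],
    [0,0,-4],
    [-0.7,-1.3,-1.5],
  ],
  dr=[
    [0,0,0],
    [0,0,0],
    [0,0,0],
    [0,0,0],
    [0,0,0],
  ],
)

```text
time: 40.1
position: [0.4362, 0.2455, 0.188]
tool_rot: [-0.016, 3.138, 0.006]
ft_force: [-0.3, 0.5, -2.2]
grip_width: 0.32
```

Call:
move_arm(
  jaw=[255,255,255,255,255],
  slide=[
    [-1.6,-3.2,0],
    [-1.9,-3.7,0],
    [-1.9,-3.7,0],
    [-1.9,-3.7,0],
    [-1.9,-3.7,0],
  ],
  dr=[
    [0,0,0],
    [0,0,0],
    [0,0,0],
    [0,0,0],
    [0,0,0],
  ],
)

```text
time: 40.6
position: [0.5288, 0.0617, 0.1835]
tool_rot: [0.01, -3.14, 0.0]
ft_force: [0.3, 0.2, -1.1]
grip_width: 0.32
```

Call:
move_arm(
  jaw=[255,255,255,255,255],
  slide=[
    [-1.9,-3.7,0],
    [-1.9,-3.7,0],
    [-1.9,-3.7,0],
    [-1.9,-3.7,0],
    [-1.2,-2.7,0],
  ],
  dr=[
    [0,0,0],
    [0,0,0],
    [0,0,0],
    [0,0,0],
    [0,0,0],
  ],
)

```text
time: 41.1
position: [0.618, -0.1145, 0.183]
tool_rot: [0.006, -3.14, 0.002]
ft_force: [-0.0, -0.1, -2.0]
grip_width: 0.322
```

Call:
move_arm(
  jaw=[255,255],
  slide=[
    [0,0,0],
    [0,0,0],
  ],
  dr=[
    [0,0,0],
    [0,0,0],
  ],
)

```text
time: 41.3
position: [0.6172, -0.1116, 0.1829]
tool_rot: [0.007, -3.139, -0.001]
ft_force: [0.6, 0.9, -2.4]
grip_width: 0.318
```

```bash
python3 plan.py 0.6286 -0.1365 0.039 180.4 4
```

```text
t 41.3 p [ 0.6172 -0.1116  0.1829] bearing -179.74 tilt z [-0.003  0.001 -1.   ] n 4 F [ 0.6  0.9 -2.4] w 27.6
slide [[-0.29, -0.63, 3.6], [-0.29, -0.63, 3.6], [-0.29, -0.63, 3.6], [-0.29, -0.63, 3.6]]
dr [0.0, -0.0, -0.0] each
```

Call:
move_arm(
  jaw=[255,255,255,255,255],
  slide=[
    [-1.1,-2.4,0],
    [0,0,3],
    [0,0,3],
    [0,0,2],
    [0,0,0],
  ],
  dr=[
    [0,0,0],
    [0,0,0],
    [0,0,0],
    [0,0,0],
    [0,0,0],
  ],
)

```text
time: 41.8
position: [0.626, -0.1321, 0.1002]
tool_rot: [0.014, -3.134, -0.004]
ft_force: [-0.6, 0.3, -2.1]
grip_width: 0.316
```

```bash
python3 plan.py 0.6286 -0.1365 0.039 180.4 4
```

```text
t 41.8 p [ 0.626  -0.1321  0.1002] bearing -179.49 tilt z [-0.008  0.002 -1.   ] n 4 F [-0.6  0.3 -2.1] w 27.5
slide [[-0.08, -0.12, 1.53], [-0.07, -0.12, 1.53], [-0.07, -0.12, 1.53], [-0.07, -0.12, 1.53]]
dr [0.0, -0.1, 0.0] each
```

Call:
move_arm(
  jaw=[255,255,255,255,255],
  slide=[
    [-0.2,-0.4,0.5],
    [0,0,0.5],
    [0,0,0],
    [0,0,0],
    [0,0,0],
  ],
  dr=[
    [0,0,0],
    [0,0,0],
    [0,0,0],
    [0,0,0],
    [0,0,0],
  ],
)

```text
time: 42.3
position: [0.6316, -0.1391, 0.0951]
tool_rot: [-0.01, 3.14, 0.0]
ft_force: [-1.0, 0.2, -2.2]
grip_width: 0.324
```

```bash
python3 plan.py 0.6286 -0.1365 0.039 180.4 4
```

```text
t 42.3 p [ 0.6316 -0.1391  0.0951] bearing -179.64 tilt z [ 0.001  0.    -1.   ] n 4 F [-1.   0.2 -2.2] w 28.1
slide [[0.08, 0.07, 1.4], [0.08, 0.07, 1.4], [0.08, 0.07, 1.4], [0.08, 0.07, 1.4]]
dr [0.0, 0.0, -0.0] each
```

Call:
move_arm(
  jaw=[255,255,255,255,255],
  slide=[
    [0.3,0.25,0.5],
    [0,0,1.5],
    [0,0,1.5],
    [0,0,1.2],
    [0,0,0.5],
  ],
  dr=[
    [0,0,0],
    [0,0,0],
    [0,0,0],
    [0,0,0],
    [0,0,0],
  ],
)

```text
time: 42.8
position: [0.6264, -0.1363, 0.0395]
tool_rot: [0.01, -3.138, -0.001]
ft_force: [-0.7, 1.3, -2.1]
grip_width: 0.317
```

Call:
move_arm(
  jaw=[255,255,255],
  slide=[
    [0,0,0.2],
    [0,0,0.1],
    [0,0,0],
  ],
  dr=[
    [0,0,0],
    [0,0,0],
    [0,0,0],
  ],
)

```text
time: 43.1
position: [0.6286, -0.1368, 0.0398]
tool_rot: [-0.01, 3.141, -0.0]
ft_force: [0.5, 1.3, -1.4]
grip_width: 0.318
```

Call:
move_arm(
  jaw=[255,255,255,255],
  slide=[
    [0,0,0.2],
    [0,0,0.1],
    [0,0,0],
    [0,0,0],
  ],
  dr=[
    [0,0,0],
    [0,0,0],
    [0,0,0],
    [0,0,0],
  ],
)

```text
time: 43.5
position: [0.6286, -0.1367, 0.0371]
tool_rot: [-0.01, 3.14, -0.0]
ft_force: [-0.5, -0.5, 2.1]
grip_width: 0.317
```

Contact at 0.037, as predicted. Releasing and fetching the long block.

Call:
move_arm(
  jaw=[120,120,120,120,120],
  slide=[
    [0,0,0],
    [0,0,0],
    [0,0,0],
    [0,0,0],
    [0,0,-2],
  ],
  dr=[
    [0,0,0],
    [0,0,0],
    [0,0,0],
    [0,0,0],
    [0,0,0],
  ],
)

```text
time: 44.0
position: [0.6257, -0.1361, 0.0536]
tool_rot: [0.01, -3.136, -0.001]
ft_force: [-0.8, 0.0, 0.1]
grip_width: 0.522
```

Call:
move_arm(
  jaw=[120,120,120,120,120],
  slide=[
    [0,0,-4],
    [0,0,-4],
    [0,0,-4],
    [1.5,3.5,0],
    [1.6,3.9,0],
  ],
  dr=[
    [0,0,0],
    [0,0,0],
    [0,0,0],
    [0,0,0],
    [0,0,0],
  ],
)

```text
time: 44.5
position: [0.5975, -0.0643, 0.1782]
tool_rot: [-0.003, 3.138, -0.001]
ft_force: [0.0, 0.7, -0.3]
grip_width: 0.531
```

Call:
move_arm(
  jaw=[120,120,120,120,120],
  slide=[
    [1.7,4,0],
    [1.7,4,0],
    [1.7,4,0],
    [1.7,4,0],
    [1.7,4,0],
  ],
  dr=[
    [0,0,0],
    [0,0,0],
    [0,0,0],
    [0,0,0],
    [0,0,0],
  ],
)

```text
time: 45.0
position: [0.5096, 0.1381, 0.1766]
tool_rot: [-0.01, 3.141, 0.0]
ft_force: [0.4, 0.6, -0.4]
grip_width: 0.53
```

Call:
move_arm(
  jaw=[120,120,120,120,120],
  slide=[
    [1.7,4,0],
    [1.7,4,0],
    [1.7,4,0],
    [1.7,4,0],
    [1.7,4,0],
  ],
  dr=[
    [0,0,0],
    [0,0,0],
    [0,0,0],
    [0,0,0],
    [0,0,0],
  ],
)

```text
time: 45.5
position: [0.4234, 0.3376, 0.1766]
tool_rot: [-0.009, 3.141, 0.001]
ft_force: [-0.1, 0.1, -0.3]
grip_width: 0.529
```

```bash
python3 plan.py 0.4281 0.3472 0.1 180.4;python3 - <<'E'
from h import *
im,d,s=snap('top','t18');P=cloud('top',d)
cv2.imwrite('pics/t18c.png',cv2.resize(im[110:270,170:450,::-1],None,fx=2.8,fy=2.8))
for q in ['long_caul','short_caul']:
    for o in regions_of('top',q)[:1]:
        p=P[o['mask']];p=p[~np.isnan(p[:,0])];t=p[p[:,2]>.08]
        print(q,o['score'],np.median(p,0).round(3),cv2.minAreaRect(t[:,:2].astype(np.float32)) if len(t) else 0)
E
```

```text
t 45.5 p [0.4234 0.3376 0.1766] bearing -179.66 tilt z [ 0.001  0.    -1.   ] n 2 F [-0.1  0.1 -0.3] w 46.0
slide [[-0.24, 0.48, 3.83], [-0.24, 0.48, 3.83]]
dr [0.0, 0.0, -0.0] each
long_caul 0.77 [0.386 0.338 0.096] ((0.4297327995300293, 0.34462958574295044), (0.15672490000724792, 0.02750736102461815), 0.33466407656669617)
short_caul 0.67 [ 0.624 -0.136  0.07 ] ((0.6287287473678589, -0.13827551901340485), (0.027497548609972, 0.06395812332630157), 89.46395111083984)
```

View pics/t18c.png

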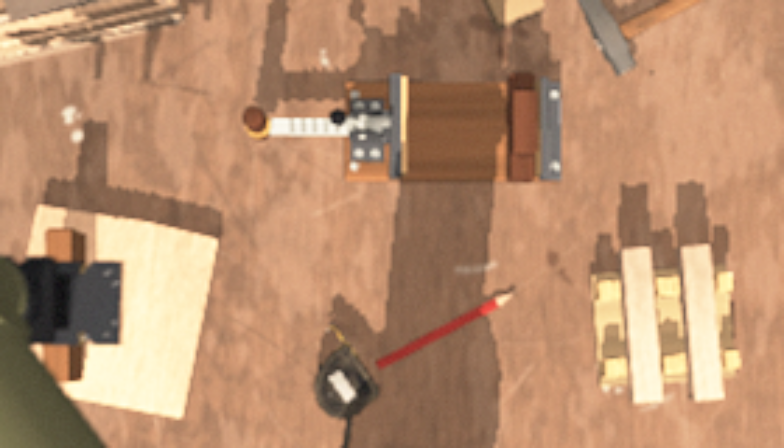

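The short block reads (0.6287,-0.1383) against (0.629,-0.138) at the start. Now the long one.

Call:
move_arm(
  jaw=[120,120,120,120,120],
  slide=[
    [-0.5,0.7,1],
    [0,0,3],
    [0,0,2],
    [0,0,0],
    [0,0,0],
  ],
  dr=[
    [0,0,0],
    [0,0,0],
    [0,0,0],
    [0,0,0],
    [0,0,0],
  ],
)

```text
time: 46.15
position: [0.43, 0.3421, 0.1161]
tool_rot: [0.006, -3.141, 0.001]
ft_force: [-0.7, 0.1, -0.4]
grip_width: 0.527
```

```bash
python3 plan.py 0.4281 0.3472 0.043 180.4 4
```

```text
t 46.15 p [0.43   0.3421 0.1161] bearing -179.77 tilt z [-0.    -0.001 -1.   ] n 4 F [-0.7  0.1 -0.4] w 45.9
slide [[0.05, 0.13, 1.83], [0.05, 0.13, 1.83], [0.05, 0.13, 1.83], [0.05, 0.13, 1.83]]
dr [-0.0, -0.0, -0.0] each
```

Call:
move_arm(
  jaw=[120,120,120,120,120],
  slide=[
    [0.2,0.5,1.5],
    [0,0,2],
    [0,0,2],
    [0,0,1.2],
    [0,0,0.5],
  ],
  dr=[
    [0,0,0],
    [0,0,0],
    [0,0,0],
    [0,0,0],
    [0,0,0],
  ],
)

```text
time: 46.65
position: [0.4267, 0.3479, 0.0432]
tool_rot: [0.01, -3.141, 0.001]
ft_force: [0.7, 0.6, 0.5]
grip_width: 0.528
```

Call:
move_arm(
  jaw=[120,255,255,255,255],
  slide=[
    [0,0,0],
    [0,0,0],
    [0,0,0],
    [0,0,0],
    [0,0,0],
  ],
  dr=[
    [0,0,0],
    [0,0,0],
    [0,0,0],
    [0,0,0],
    [0,0,0],
  ],
)

```text
time: 47.15
position: [0.4276, 0.3484, 0.0451]
tool_rot: [-0.01, 3.141, 0.001]
ft_force: [-0.2, -1.3, 2.4]
grip_width: 0.323
```

Call:
move_arm(
  jaw=[255,255],
  slide=[
    [0,0,0],
    [0,0,0],
  ],
  dr=[
    [0,0,0],
    [0,0,0],
  ],
)

```text
time: 47.35
position: [0.4276, 0.3484, 0.0451]
tool_rot: [-0.01, 3.141, 0.001]
ft_force: [-0.4, -0.6, 4.4]
grip_width: 0.32
```

Call:
move_arm(
  jaw=[255,255,255,255,255],
  slide=[
    [0,0,-1.5],
    [0,0,-3],
    [0,0,-4],
    [0,0,-4],
    [-0.7,-1.3,-1.5],
  ],
  dr=[
    [0,0,0],
    [0,0,0],
    [0,0,0],
    [0,0,0],
    [0,0,0],
  ],
)

```text
time: 47.85
position: [0.4343, 0.3386, 0.1891]
tool_rot: [-0.016, 3.137, 0.009]
ft_force: [0.1, 0.8, -2.8]
grip_width: 0.315
```

Call:
move_arm(
  jaw=[255,255,255,255,255],
  slide=[
    [-1.5,-3.2,0],
    [-1.8,-3.8,0],
    [-1.8,-3.8,0],
    [-1.8,-3.8,0],
    [-1.8,-3.8,0],
  ],
  dr=[
    [0,0,0],
    [0,0,0],
    [0,0,0],
    [0,0,0],
    [0,0,0],
  ],
)

```text
time: 48.35
position: [0.5222, 0.1487, 0.1834]
tool_rot: [0.009, -3.14, 0.001]
ft_force: [0.5, -0.0, -1.9]
grip_width: 0.317
```

Call:
move_arm(
  jaw=[255,255,255,255,255],
  slide=[
    [-1.8,-3.8,0],
    [-1.8,-3.8,0],
    [-1.8,-3.8,0],
    [-1.8,-3.8,0],
    [-1.8,-3.8,0],
  ],
  dr=[
    [0,0,0],
    [0,0,0],
    [0,0,0],
    [0,0,0],
    [0,0,0],
  ],
)

```text
time: 48.85
position: [0.6129, -0.0405, 0.1833]
tool_rot: [0.009, -3.139, 0.001]
ft_force: [1.1, 0.3, -2.6]
grip_width: 0.319
```

```bash
python3 plan.py 0.6277 -0.078 0.1 180.4
```

```text
t 48.85 p [ 0.6129 -0.0405  0.1833] bearing -179.68 tilt z [-0.002 -0.    -1.   ] n 3 F [ 1.1  0.3 -2.6] w 27.7
slide [[-0.49, -1.25, 2.77], [-0.49, -1.25, 2.77], [-0.49, -1.25, 2.77]]
dr [-0.0, -0.0, -0.0] each
```

Call:
move_arm(
  jaw=[255,255,255,255,255],
  slide=[
    [-0.7,-1.8,0],
    [-0.6,-1.6,2],
    [0,0,3.5],
    [0,0,3],
    [0,0,0],
  ],
  dr=[
    [0,0,0],
    [0,0,0],
    [0,0,0],
    [0,0,0],
    [0,0,0],
  ],
)

```text
time: 49.35
position: [0.6215, -0.0724, 0.0932]
tool_rot: [0.008, -3.129, -0.0]
ft_force: [-0.6, 0.4, -2.7]
grip_width: 0.319
```

Call:
move_arm(
  jaw=[255,255],
  slide=[
    [0,0,0],
    [0,0,0],
  ],
  dr=[
    [0,0,0],
    [0,0,0],
  ],
)

```text
time: 49.55
position: [0.6279, -0.0721, 0.1013]
tool_rot: [-0.01, 3.139, -0.0]
ft_force: [0.4, 0.4, -1.2]
grip_width: 0.316
```

```bash
python3 plan.py 0.6277 -0.078 0.039 180.4 4
```

```text
t 49.55 p [ 0.6279 -0.0721  0.1013] bearing -179.65 tilt z [ 0.003 -0.    -1.   ] n 4 F [ 0.4  0.4 -1.2] w 27.5
slide [[0.01, -0.15, 1.56], [0.01, -0.15, 1.56], [0.01, -0.15, 1.56], [0.01, -0.15, 1.56]]
dr [-0.0, 0.0, -0.0] each
```

Call:
move_arm(
  jaw=[255,255,255,255,255],
  slide=[
    [0,-0.6,1],
    [0,0,2],
    [0,0,1.5],
    [0,0,1],
    [0,0,0.5],
  ],
  dr=[
    [0,0,0],
    [0,0,0],
    [0,0,0],
    [0,0,0],
    [0,0,0],
  ],
)

```text
time: 50.05
position: [0.6261, -0.0775, 0.0381]
tool_rot: [0.01, -3.14, -0.0]
ft_force: [-0.5, 0.2, -2.9]
grip_width: 0.32
```

Call:
move_arm(
  jaw=[255,255,255,255],
  slide=[
    [0,0,0.2],
    [0,0,0.1],
    [0,0,0],
    [0,0,0],
  ],
  dr=[
    [0,0,0],
    [0,0,0],
    [0,0,0],
    [0,0,0],
  ],
)

```text
time: 50.45
position: [0.6275, -0.0777, 0.0372]
tool_rot: [-0.01, 3.14, -0.0]
ft_force: [-0.6, 0.4, -0.3]
grip_width: 0.315
```

Call:
move_arm(
  jaw=[255,255,255],
  slide=[
    [0,0,0.1],
    [0,0,0],
    [0,0,0],
  ],
  dr=[
    [0,0,0],
    [0,0,0],
    [0,0,0],
  ],
)

```text
time: 50.75
position: [0.6275, -0.0777, 0.0371]
tool_rot: [-0.01, 3.14, 0.0]
ft_force: [-2.3, 0.8, 5.8]
grip_width: 0.315
```

Call:
move_arm(
  jaw=[120,120,120,120,120],
  slide=[
    [0,0,0],
    [0,0,0],
    [0,0,0],
    [0,0,0],
    [0,0,-2],
  ],
  dr=[
    [0,0,0],
    [0,0,0],
    [0,0,0],
    [0,0,0],
    [0,0,0],
  ],
)

```text
time: 51.25
position: [0.6243, -0.0773, 0.0525]
tool_rot: [0.01, -3.136, -0.001]
ft_force: [0.2, -0.6, 0.3]
grip_width: 0.52
```

Call:
move_arm(
  jaw=[120,120,120,120,120],
  slide=[
    [0,0,-4],
    [0,0,-4],
    [0,0,-4],
    [1.6,3.5,0],
    [1.6,4,0],
  ],
  dr=[
    [0,0,0],
    [0,0,0],
    [0,0,0],
    [0,0,0],
    [0,0,0],
  ],
)

```text
time: 51.75
position: [0.5953, -0.0043, 0.1772]
tool_rot: [-0.002, 3.138, -0.001]
ft_force: [-0.1, 0.6, -0.1]
grip_width: 0.528
```

Call:
move_arm(
  jaw=[120,120,120,120,120],
  slide=[
    [1.7,4,0],
    [1.7,4,0],
    [1.7,4,0],
    [1.7,4,0],
    [0,0,0],
  ],
  dr=[
    [0,0,0],
    [0,0,0],
    [0,0,0],
    [0,0,0],
    [0,0,0],
  ],
)

```text
time: 52.25
position: [0.5222, 0.1648, 0.1755]
tool_rot: [0.027, -3.14, -0.006]
ft_force: [0.2, 0.6, -0.6]
grip_width: 0.53
```

```bash
python3 - <<'E'
from h import *
snap('scene','s20')
cv2.imwrite('pics/s20c.png',cv2.resize(cv2.imread('pics/s20.png')[120:370,270:520],None,fx=2.4,fy=2.4))
im,d,s=snap('top','t20');P=cloud('top',d)
M=R.from_euler('z',-4.8,degrees=True).as_matrix()
cv2.imwrite('pics/t20c.png',cv2.resize(im[110:270,250:450,::-1],None,fx=3.6,fy=3.6))
for q,z in [('long_caul',.08),('short_caul',.08),('glued_bar',.045),('earlier_bar',.045),('pawl_knob',.08)]:
    for o in regions_of('top',q)[:2]:
        p=P[o['mask']];p=p[~np.isnan(p[:,0])];t=p[p[:,2]>z]
        print(q,round(o['score'],2),np.median(p,0).round(3),cv2.minAreaRect(t[:,:2].astype(np.float32)) if len(t) else 0)
print(get_state()['time'],get_state()['position'],get_state()['ft_force'])
E
```

```text
long_caul 0.68 [ 0.629 -0.078  0.089] ((0.628319501876831, -0.07908212393522263), (0.15855011343955994, 0.027362262830138206), 0.344049870967865)
short_caul 0.58 [ 0.624 -0.136  0.076] ((0.6290112137794495, -0.13816440105438232), (0.02794983796775341, 0.06323239952325821), 89.94804382324219)
glued_bar 0.95 [ 0.417 -0.266  0.056] ((0.41679611802101135, -0.2673518657684326), (0.16479066014289856, 0.032411277294158936), 4.58835506439209)
earlier_bar 0.94 [ 0.421 -0.329  0.056] ((0.42040151357650757, -0.3318657875061035), (0.1640169322490692, 0.033569760620594025), 4.520638465881348)
earlier_bar 0.62 [ 0.417 -0.298  0.014] ((0.4161258339881897, -0.2972969710826874), (0.09948614239692688, 0.144364595413208), 6.260218620300293)
52.6 [0.52593282 0.1551049  0.17528732] [ 0.17803125  0.05234749 -0.41344225]
```

View pics/s20c.png

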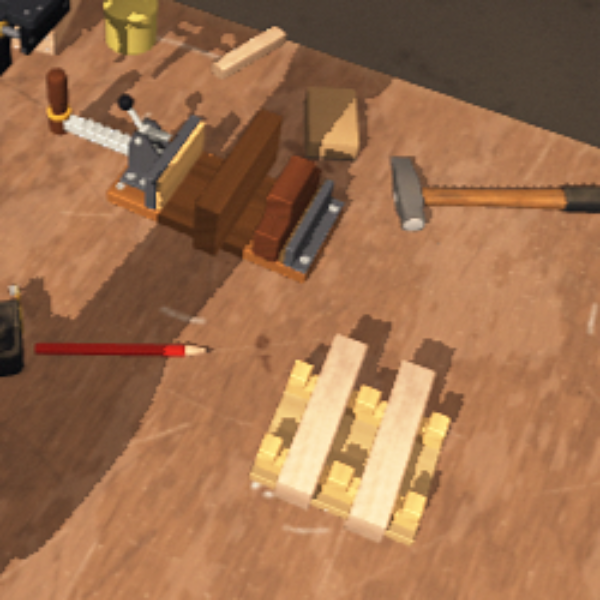

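View pics/t20c.png

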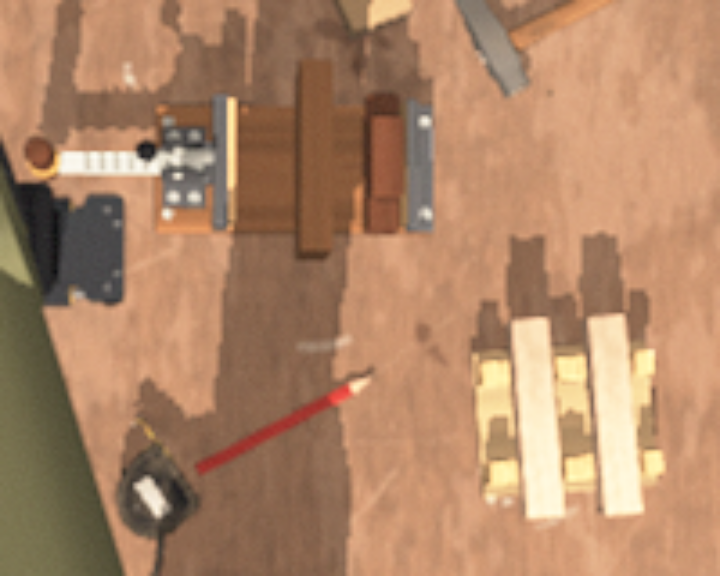

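All pieces are in place and upright: the pawl is over, the bar is back, and the arm is clear. Handing in.

Call:
move_arm(
  jaw=[120,120,120],
  slide=[
    [0,0,0],
    [0,0,0],
    [0,0,0],
  ],
  dr=[
    [0,0,0],
    [0,0,0],
    [0,0,0],
  ],
)

```text
time: 52.9
position: [0.5254, 0.1564, 0.1753]
tool_rot: [0.009, -3.142, -0.0]
ft_force: [0.5, -0.3, 0.8]
grip_width: 0.527
```

```bash
python3 -c "
from bench import *
print(close_job())"
```

```text
the job is handed in; nothing more can be done
None
```

I carried out every step and handed the job in at about 53 s. `close_job` gives no verdict, so the figures below are my own camera checks.

**What was done:** I threw the pawl over and drew the toothed bar back 50 mm. Both packing blocks went onto the scrap board and the glued bar into the empty rack slot. I then stood both blocks back up in the cramp.

**Last checks:**

| Item | Final (m) | At start or target (m) |
|---|---|---|
| Long block (x, y) | (0.628, -0.079) | (0.627, -0.079) |
| Short block (x, y) | (0.629, -0.138) | (0.629, -0.138) |
| Glued bar, in the rack's frame | about 2–3 mm along, 32 mm across | 0 mm along, 33 mm across; angle under 0.3° off |
| Earlier bar (x, y) | (0.420, -0.332) | (0.420, -0.331) |

- **Pawl and toothed bar:** the pictures show the pawl still over and the moving jaw right back. In the last check the detector did not find the pawl knob, so the pawl there is judged by eye.
- **Arm:** it was clear of everything, with wrist force near zero.

**What disagreed:**
- **Finger length:** the fingertips end about 26–28 mm short of the stated TCP.
- **Effect:** the first push passed over the knob. The second pressed on top of it with about 30 N at the wrist, and a pinch also missed.
- **Fix:** with that offset allowed for, the pawl went over and every later grasp and contact height came out as predicted.

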